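# Set out the smear-reading place

## Task

Make the taped area ready for reading blood smears: lay the black spacer ring in the bottom of the lamp base's round port, and then the blue filter on top of it in the port. Stand the amber oil bottle in front of the lamp base (on the robot's side) and lay the yellow slide box in front of the drying rack, its long side parallel to the rack's, each centred and with a clear gap of about 4 cm, and stand the purple-lidded jar half-way between the lamp base and the rack. Leave the clear bottle and the petri dish where they are.

Things in the scene. Friction and masses are not known exactly. Their poses are not given: they have to be found in the camera images.
- spacer_c (a point): Loose black plastic spacer ring, flat on the bench: outside diameter 50 mm, hole 32 mm, height 14 mm. Point at its centre, half-way up; z along its axis.
- filter_c (a point): Loose blue glass filter in a bright aluminium mount, a solid disc 50 mm in diameter and 16 mm high, flat on the bench. Point at its centre, half-way up; z along its axis.
- oil_c (a point): Loose amber immersion-oil bottle with a cream label and black cap, standing: body 36 mm in diameter and 45 mm high, cap 22 mm in diameter, 68 mm high in all. Point on its axis 34 mm above its underside (half-way up); z is up.
- jar_c (a point): Loose squat stain jar, whitish body 52 mm in diameter, purple lid 54 mm in diameter (from 40 mm up to the top), 56 mm high in all, standing. Point on its axis 28 mm above its underside (half-way up); z is up.
- box_c (a point): Loose yellow slide box lying on the bench: 40 mm wide (its x), 85 mm long (its y), 32 mm high. Point at its centre, half-way up; z is up.
- lamp_base: Fixed grey lamp base, a square block 110 x 110 mm and 36 mm high. In the middle of its top is a round port 56 mm in diameter and 20 mm deep (flat floor 16 mm above the bench, 3 mm chamfer at the mouth), pale yellow inside. Origin: centre of its underside, on the port's axis. Its +x points away from the robot, so its front is its -x side; +y is to the robot's left; it is turned up to 0.23 rad. With the spacer at the bottom the filter stands 10 mm out of the port.
- rack: Fixed white slide-drying rack, a block 80 mm deep (its x), 110 mm wide (its y) and 28 mm high, with upright glass slides reaching 46 mm. Origin: centre of its underside; +x points away from the robot, so its front is its -x side. It may stand left or right of the lamp base.
- area: Work area marked on the bench by a flat teal tape rectangle 290 mm deep (its x) by 500 mm wide (its y). Origin: its centre, at bench height; +x away from the robot. Lamp base and rack stand in it 280 mm apart centre to centre, at x = +40 mm, y = +140 and -140 mm or the other way round; half-way between them is x = +40 mm, y = 0.
- clear_bottle: Loose bystander, to be left alone: clear bottle with a white cap, 36 mm in diameter, 63 mm high. Origin: centre of its underside.
- petri: Loose bystander, to be left alone: closed petri dish with a reddish medium, 60 mm in diameter, 14 mm high. Origin: centre of its underside. (In the same place on the other side lies a fixed white timer, 45 x 45 x 20 mm.)
There are look-alikes about, which are no part of the job. What is shaped like the part that bears spacer_c but green is not meant.

How it is judged:
By the outcome, as a careful person would: the job done as asked, in the order asked, and still so for the second after the job is handed in, with the robot touching nothing.
It also fails if it takes over 131 s, if anything falls off the work surface, if the arm or the gripper's body presses on something with over 40 N, if the wrist force passes 120 N, or if a joint passes its speed limit or range.

## Robot

A 6-joint arm with a two-finger parallel gripper is mounted at the origin on the work surface. World frame = base frame: x ahead of the robot, y to its left, z up, the work surface at z = 0. Lengths are in m, angles in degrees, forces in N, time in s.
With the tool pointing down it reaches from about 0.4 to 0.825 m from the base axis. Payload 7 kg.
Tool frame: the origin (TCP) lies midway between the tips of the shut fingers; the grasp point (between the pads) lies 19 mm behind it; z points along the fingers, y is the direction in which the jaws open and shut (so a half turn about z gives the same grasp; the last joint's range is limited). The gripper opens to 88 mm and grips with 3 to 60 N. Pads are 19 mm wide; open, the fingers measure 130 mm over their backs; the gripper's body (78 mm by 193 mm) begins 47 mm behind the grasp point.
Start: joints at [-54.368, 20.546, 0.682, 0, -70.136, -16.507], TCP at [0.221, -0.638, 0.227] pointing down, gripper open.
Joint ranges: [-176.03, 176.03], [-82.01, 121.73], [-58.28, 71.71], [-173.87, 95.51], [-174.79, -0.11], [-173.66, 173.66]. Speed limits (degrees/s): [136.94, 136.94, 172.46, 180, 180, 180].

## Interface

Orientations are given as a 3x3 rotation matrix whose columns are the frame's x, y, z axes.
In Python, from rig import r, vision, ticket gives the robot as it stands.
- The arm moves only by the tool send_rows, never from a script. Its argument "increments" is a list of rows, each a list of 6 numbers: the shift along the tool's x, y, z in mm, then the turn, a rotation vector about the tool's x, y, z in degrees. In form: [[x, y, z, wx, wy, wz], ...]. A call has 1 to 5 rows; each row shifts and turns the commanded pose from where the row before left it, along the tool's axes as they then stand; what a row does not reach is not made up. A row lasts 1/12 s, in which the tool goes at most 41.7 mm and 7.16 degrees, less where a joint would pass 70% of its speed; a pose out of reach is approached as far as the arm can. A call is refused whole if a number of a shift passes 41.7 or a number of a turn 7.16, either way. A call with a gripper value outside its range is refused whole. "hand" is the opening, from 0 (shut) to 1 (fully open), set as the call begins (left out, the last holds). The fingers move at their own pace and stop on an object; "force" is the grip in N (left out, the last holds). Time passes only in rows, so rows that do not move let the fingers close. It gives the time, the measured TCP pose, the force and the opening at its end, in the units of the state.
- r.sense(): the state, without advancing time (a new reading comes with each control period).
- vision.grab_frame(name): name is "scene" or "top" or "wrist"; returns a dict with "frame" (384x512x3 uint8, red, green, blue), "range_z" (384x512 float32, m along the optical axis (not along the pixel's ray), 0 where there is no reading), "fov_y" (degrees; the focal length in pixels is half the picture's height over the tangent of half this angle, whatever the lens; pixels are square), "cx", "cy" (the principal point, pixels), "rvec" (rotation vector, rad) and "tvec" (3), from world to camera coordinates, as OpenCV has them; the wrist camera has in their place "T_tool_cam" (4x4, takes a point from camera to tool coordinates, whose origin is the TCP and whose axes are the flange's). Camera axes: x right, y down, z forward; pixel columns grow to the right and rows downward; lengths in m; the calibration is good to about 2 mm. A picture is of the moment at which its call begins: read the wrist's pose just before it.
- ticket.job_done(): hands the job in, once; it reports no verdict.
The state is a dict: "time": time; "q": joint angles; "joint_vel": joint speeds; "effort": joint torques, N m; "eef_pos": TCP position; "tcp_rot": TCP orientation; "contact_force": force on the tool from outside, world axes, zero at the start; "moment": the same for the moment, N m; "grip_width": opening from 0.0 (shut) to 1.0 (fully open).
Only numpy, scipy, OpenCV 4.12 (cv2) and the standard library are available. Lean on these libraries where they do the work, as an engineer would, in place of code of your own. Each camera call takes 0.05 s, during which the arm holds its last target.

## Working session

There is one attempt and no reset: what is moved stays moved. The work goes in short steps, Python scripts to look and compute and a tool call to move; the robot and the scene stay as the last step left them, time stands still between calls to the robot, and variables do not carry over. Pictures are saved under pics/ and viewed, and the job is handed in when it is done.

Besides the shell and the picture viewer there is one more tool, called after "Request:" as a command line: name --pt "numbers of a row" for each row, then --argument value for the rest. send_rows: Moves the arm, as the interface text tells. Its arguments: {"type":"object","properties":{"increments":{"type":"array"},"hand":{"type":"number"},"force":{"type":"number"}},"required":["increments"]}

```bash
ls; mkdir -p pics; cat > h.py <<'E'
import numpy as np, cv2
from rig import r, vision, ticket
def cam(f):
    h=f["frame"].shape[0]; fl=h/2/np.tan(np.radians(f["fov_y"])/2)
    if "rvec" in f:
        R,_=cv2.Rodrigues(np.array(f["rvec"],float)); t=np.array(f["tvec"],float).ravel()
        return fl,R.T,-R.T@t
    s=f["state"]; T=np.eye(4);T[:3,:3]=np.array(s["tcp_rot"]);T[:3,3]=s["eef_pos"]
    M=T@np.array(f["T_tool_cam"]); return fl,M[:3,:3],M[:3,3]
def grab(n,save=None):
    s=r.sense(); f=vision.grab_frame(n); f=dict(f); f["state"]=s
    if save: cv2.imwrite("pics/"+save,f["frame"][:,:,::-1])
    return f
def pt(f,u,v,z=None):
    fl,R,c=cam(f); d=R@np.array([(u-f["cx"])/fl,(v-f["cy"])/fl,1.])
    if z is None:
        k=float(f["range_z"][int(round(v)),int(round(u))])
    else: k=(z-c[2])/d[2]
    return c+k*d
def cloud(f):
    fl,R,c=cam(f); Z=f["range_z"]; v,u=np.mgrid[:Z.shape[0],:Z.shape[1]]
    P=np.stack([(u-f["cx"])/fl*Z,(v-f["cy"])/fl*Z,Z],-1)
    return P@R.T+c
E
python3 - <<'E'
from h import *
import pickle
np.set_printoptions(precision=4,suppress=True)
for n in ["scene","top","wrist"]:
    f=grab(n,n+"0.png"); pickle.dump(f,open(n+"0.pkl","wb"))
    fl,R,c=cam(f); print(n,fl,c,R[:,2],f["cx"],f["cy"])
    cv2.imwrite("pics/%s0b.png"%n,cv2.resize(f["frame"][:,:,::-1],(768,576),interpolation=cv2.INTER_CUBIC))
print(r.sense())
E
```

```text
pics
scene 415.69674691775117 [ 1.3209 -0.449   0.9422] [-0.618   0.3597 -0.699 ] 257.099125402481 196.37269488956363
top 468.5473029660986 [0.4615 0.013  1.2095] [ 0.0859 -0.0129 -0.9962] 250.83540912103084 192.16081703404154
wrist 272.6971968243313 [ 0.1439 -0.664   0.3831] [ 0.2819  0.0988 -0.9543] 253.9521569586037 194.10831150415325
{'time': 0.15, 'q': array([-54.3689,  20.5835,   0.646 ,  -0.0143, -70.1354, -16.5044]), 'joint_vel': array([ 0.0053, -0.1165, -0.0293,  0.0439,  0.019 ,  0.01  ]), 'effort': array([  0.0015, -58.3278,  29.3294,   7.0012,   0.0088,  -0.0001]), 'eef_pos': array([ 0.221 , -0.6374,  0.2258]), 'tcp_rot': array([[-0.9448, -0.3276, -0.0006],
       [-0.3276,  0.9448,  0.0012],
       [ 0.0001,  0.0013, -1.    ]]), 'contact_force': array([-0.6008,  0.6138, -0.2386]), 'moment': array([ 0.0161,  0.0449, -0.0039]), 'grip_width': 0.9992192120775825}
```

View pics/top0b.png

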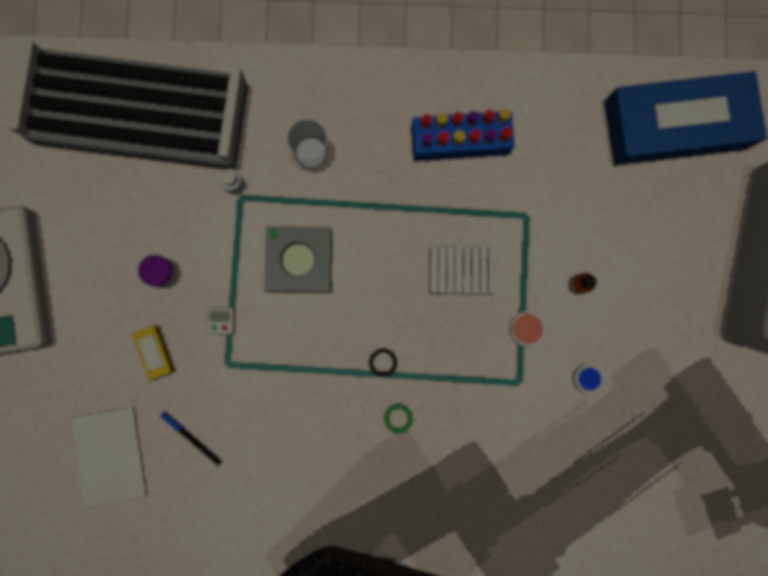

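View pics/scene0b.png

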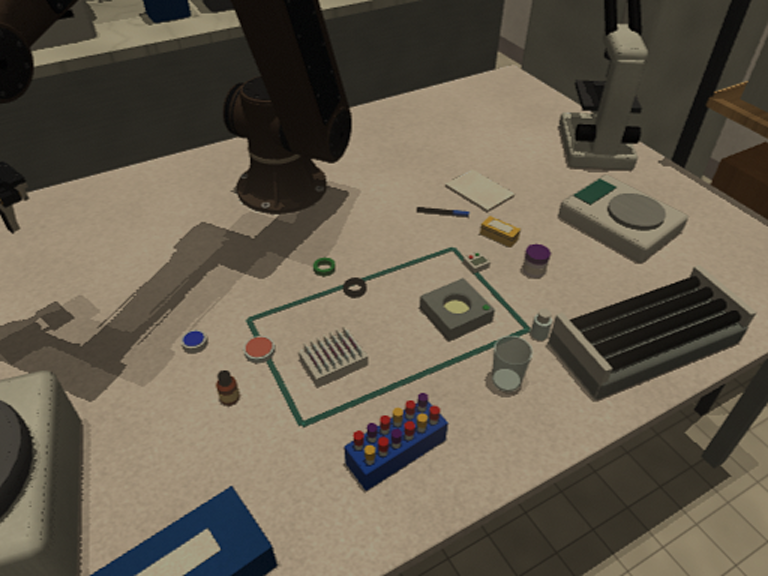

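View pics/wrist0b.png

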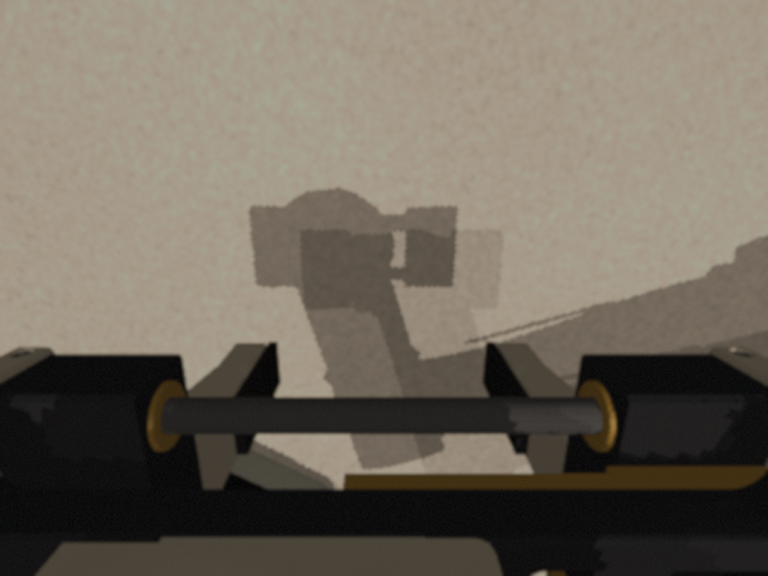

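Top view (768-px scale): spacer candidates are the black ring at (383,361) and the green ring at (398,418), which is the look-alike. The filter is the blue disc at (589,379). The pen's blue end at (165,415) and the blue boxes are not it. The oil bottle is amber at (583,283), while the clear bottle with the white cap at (233,184) stays. The jar is purple at (155,270), the box is yellow at (152,352), the petri dish is at (527,328) and the timer is at (220,320). I'll check these in a close crop and measure.

```bash
python3 - <<'E'
from h import *
import pickle
f=pickle.load(open("top0.pkl","rb")); im=f["frame"][:,:,::-1]
def crop(u,v,w=32,h=24): return cv2.resize(im[v-h:v+h,u-w:u+w],(384,288),interpolation=cv2.INTER_CUBIC)
c=[crop(255,241),crop(265,279),crop(393,253),crop(389,189),crop(103,180),crop(101,235)]
c[1]=crop(199,173)
o=np.vstack([np.hstack(c[:2]),np.hstack(c[2:4])]); cv2.imwrite("pics/crop1.png",o)
o=np.vstack([np.hstack(c[4:6]),np.hstack([crop(308,180),crop(155,122)])]); cv2.imwrite("pics/crop2.png",o)
P=cloud(f)
hsv=cv2.cvtColor(f["frame"],cv2.COLOR_RGB2HSV)
print("bench z", [np.round(pt(f,u,v),4) for u,v in [(250,190),(120,330),(330,260)]])
for n,u,v in [("spacer",255,241),("filter",393,253),("oil",389,189),("jar",103,180),("box",101,235),("port",199,173),("rack",308,180),("petri",351,219)]:
    print(n,hsv[v,u],np.round(pt(f,u,v),4))
E
```

```text
bench z [array([ 5.712e-01, -3.000e-04,  1.900e-03]), array([ 0.2078,  0.3181, -0.0033]), array([ 0.397 , -0.2101,  0.0018])]
spacer [ 19  37 117] [ 0.4402 -0.0168 -0.0022]
filter [112 226 105] [ 0.4196 -0.3673  0.0172]
oil [175 153  10] [ 0.5768 -0.3396  0.0726]
jar [145 202  67] [0.5806 0.3627 0.0575]
box [ 28  31 116] [0.4455 0.3678 0.0329]
port [ 34  61 121] [0.6101 0.1317 0.0147]
rack [19 32 89] [ 0.597  -0.1449  0.0411]
petri [  7 146 117] [ 0.5029 -0.26    0.0156]
```

View pics/crop1.png

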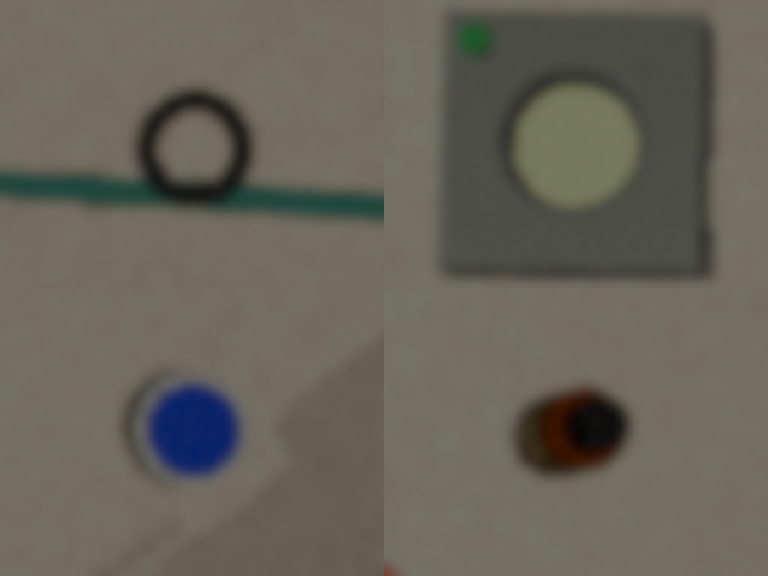

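View pics/crop2.png

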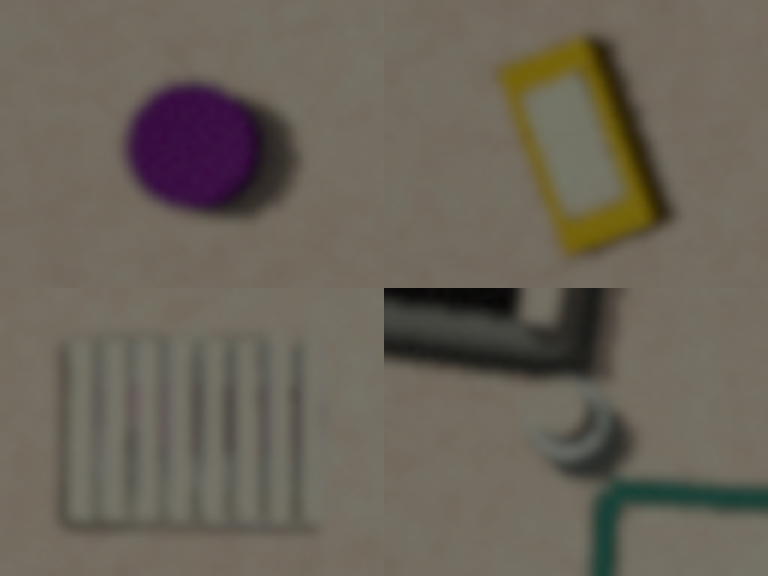

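```bash
python3 - <<'E'
from h import *
import pickle
np.set_printoptions(precision=4,suppress=True)
f=pickle.load(open("top0.pkl","rb"))
hsv=cv2.cvtColor(f["frame"],cv2.COLOR_RGB2HSV).astype(int); H,S,V=hsv[...,0],hsv[...,1],hsv[...,2]
P=cloud(f)
def win(m,u,v,w,h):
    o=np.zeros_like(m,np.uint8); o[v-h:v+h,u-w:u+w]=m[v-h:v+h,u-w:u+w]; return o
def proj(uv,z): return np.array([pt(f,u,v,z)[:2] for u,v in uv])
def biggest(m):
    c,_=cv2.findContours(m,cv2.RETR_EXTERNAL,cv2.CHAIN_APPROX_NONE); return max(c,key=cv2.contourArea)[:,0,:].astype(float)
def circ(n,m,z):
    p=proj(biggest(m),z); (x,y),rad=cv2.minEnclosingCircle((p*1000).astype(np.float32))
    A=np.c_[p,np.ones(len(p))]; s=np.linalg.lstsq(A,(p**2).sum(1),rcond=None)[0]; c=s[:2]/2
    print(n,"fit",c,"R",np.sqrt(s[2]+c@c)," enc",x/1000,y/1000,rad/1000)
def rect(n,m,z):
    p=proj(biggest(m),z)*1000; rc=cv2.minAreaRect(p.astype(np.float32)); print(n,rc)
rect("tape",((H>70)&(H<95)&(S>90)&(V>35)).astype(np.uint8)*win(np.ones_like(H,np.uint8),252,193,110,75),0)
circ("spacer",win(V<70,255,241,14,14),.014)
circ("filter blue",win((H>105)&(H<125)&(S>150),393,253,16,16),.016)
circ("jar",win((H>135)&(H<160)&(S>120)&(V>50),103,180,25,25),.056)
rect("box",win((S>150)&(H>20)&(H<35)&(V>80),101,235,25,25),.032)
circ("port",win((S>45)&(H>25)&(H<45),199,173,18,18),.016)
circ("petri",win((H<12)&(S>100)&(V>80),351,219,16,16),.014)
circ("green",win((H>45)&(H<75)&(S>80),265,279,16,16),.014)
# lamp top by height
m=win((P[...,2]>.025)&(P[...,2]<.05),199,173,40,40); rect("lamp depth",m,.036)
m=win((P[...,2]>.018),308,180,40,40); rect("rack depth",m,.028)
for n,u,v in [("oilcap",391,188)]: print(n,pt(f,u,v,.068))
m=win((P[...,2]>.02),389,189,20,20); q=P[m>0]; print("oil cloud",q.min(0),q.max(0),q[q[:,2]>.055].mean(0))
m=win((P[...,2]>.02),155,122,12,12);q=P[m>0]; print("clear",q[:,:2].mean(0))
E
```

```text
tape ((626.3231811523438, -7.2637939453125), (191.90892028808594, 510.5054626464844), 0.4855983257293701)
spacer fit [ 0.4381 -0.0163] R 0.02372498418734236  enc 0.4369087829589844 -0.016101308822631836 0.02650348472595215
filter blue fit [ 0.4218 -0.3674] R 0.015797365433326584  enc 0.4219305419921875 -0.3672729797363281 0.016854616165161134
jar fit [0.581  0.3639] R 0.023290896819981907  enc 0.5814279174804687 0.3637789611816406 0.02445154571533203
box ((445.6685485839844, 368.380615234375), (82.30126190185547, 37.78815460205078), 23.18208885192871)
port fit [0.6111 0.1334] R 0.027248450841544227  enc 0.6108828735351562 0.13361393737792968 0.028319704055786134
petri fit [ 0.5034 -0.2621] R 0.023038781541568885  enc 0.5034696655273437 -0.2617208251953125 0.024495845794677736
green fit [ 0.3463 -0.0444] R 0.022705018696556837  enc 0.3460307312011719 -0.04421776580810547 0.023752674102783203
lamp depth ((608.8831176757812, 132.44252014160156), (109.16316986083984, 110.87100982666016), 1.6084418296813965)
rack depth ((598.0601806640625, -144.38589477539062), (80.85159301757812, 112.57400512695312), 0.015879258513450623)
oilcap [ 0.5799 -0.346   0.068 ]
oil cloud [ 0.4615 -0.3659  0.0206] [0.5988 0.013  1.2095] [ 0.5738 -0.3271  0.1366]
clear [0.7354 0.2459]
```

The crops confirm it: black ring at (255,241), blue disc in bright mount, amber bottle, purple lid and yellow box. The green ring is not touched. I'll move over the work area for a closer look, turning the tool square to the world first.

Request:
send_rows --pt "0 0 0 0 0 6.4" --pt "0 0 0 0 0 6.4" --pt "0 0 0 0 0 6.4" --pt "-13.5 39 0 0 0 0" --pt "-13.5 39 0 0 0 0" --hand 0.75

```text
time: 0.57
eef_pos: [0.2476, -0.5595, 0.2247]
tcp_rot: [[-1.0, 0.005, -0.002], [0.005, 1.0, 0.002], [0.002, 0.002, -1.0]]
contact_force: [1.3, 0.5, -0.6]
grip_width: 0.764
```

Request:
send_rows --pt "-13.5 39 0 0 0 0" --pt "-13.5 39 0 0 0 0" --pt "-13.5 39 0 0 0 0" --pt "-13.5 39 0 0 0 0" --pt "-13.5 39 0 0 0 0"

```text
time: 0.98
eef_pos: [0.316, -0.363, 0.2264]
tcp_rot: [[-1.0, 0.002, 0.0], [0.002, 1.0, 0.0], [-0.0, 0.0, -1.0]]
contact_force: [1.9, 0.4, -0.5]
grip_width: 0.753
```

Request:
send_rows --pt "-13.5 39 0 0 0 0" --pt "-13.5 39 0 0 0 0" --pt "-13.5 39 0 0 0 0" --pt "-13.5 39 0 0 0 0" --pt "-13.5 39 0 0 0 0"

```text
time: 1.4
eef_pos: [0.3837, -0.168, 0.2268]
tcp_rot: [[-1.0, 0.001, 0.001], [0.001, 1.0, 0.0], [-0.001, 0.0, -1.0]]
contact_force: [1.3, 0.3, 0.7]
grip_width: 0.749
```

Request:
send_rows --pt "-13.5 39 0 0 0 0" --pt "-13.5 39 0 0 0 0" --pt "-13.5 39 0 0 0 0" --pt "-13.5 39 0 0 0 0" --pt "0 0 0 0 0 0"

```text
time: 1.82
eef_pos: [0.44, -0.0088, 0.2267]
tcp_rot: [[-1.0, -0.003, 0.001], [-0.003, 1.0, 0.001], [-0.001, 0.001, -1.0]]
contact_force: [0.5, 0.3, -0.2]
grip_width: 0.754
```

```bash
python3 - <<'E'
from h import *
import pickle
f=grab("wrist","w1.png"); pickle.dump(f,open("w1.pkl","wb"))
cv2.imwrite("pics/w1b.png",cv2.resize(f["frame"][:,:,::-1],(768,576),interpolation=cv2.INTER_CUBIC))
print(f["state"]["eef_pos"],f["state"]["q"], cam(f)[2])
E
```

```text
[ 0.44004313 -0.00880925  0.22671322] [ 2.46830653e+01 -2.37806427e+00 -2.72669644e+01 -5.73002593e-03
 -6.50223891e+01 -1.14488723e+02] [ 0.35817721 -0.00898711  0.38392154]
```

View pics/w1b.png

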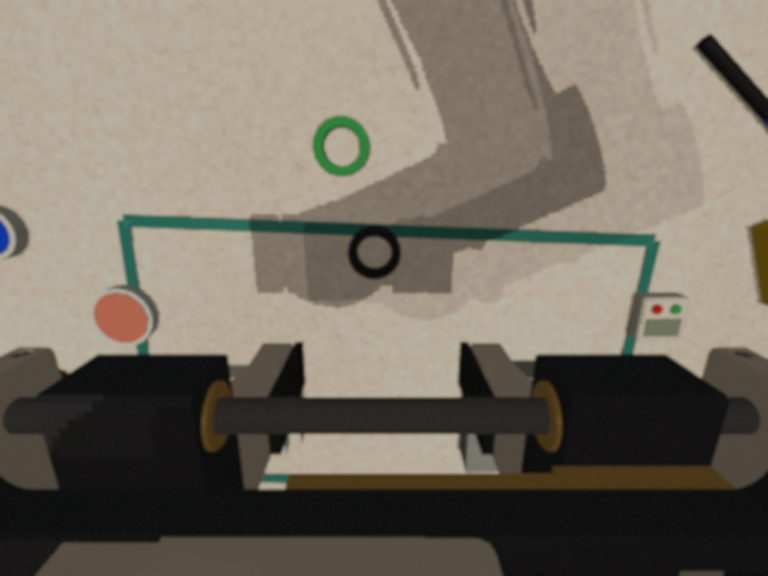

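The wrist picture is upside down (up is toward the robot). It shows the black spacer at (374,252), the green ring at (341,146), the petri dish at (123,315), and the front tape corners at (125,221) and (655,240). The fingers hide the lamp base. I'll cross-check positions between cameras.

```bash
cat >> h.py <<'E'
def lsqcirc(p):
    A=np.c_[p,np.ones(len(p))]; s=np.linalg.lstsq(A,(p**2).sum(1),rcond=None)[0]; c=s[:2]/2
    return c,np.sqrt(s[2]+c@c)
def fitcirc(f,m,z):
    c,_=cv2.findContours(m.astype(np.uint8),cv2.RETR_EXTERNAL,cv2.CHAIN_APPROX_NONE)
    uv=max(c,key=cv2.contourArea)[:,0,:]; return lsqcirc(np.array([pt(f,u,v,z)[:2] for u,v in uv]))
def mask(f,u,v,w,h,fn):
    hsv=cv2.cvtColor(f["frame"],cv2.COLOR_RGB2HSV).astype(int)
    m=fn(hsv[...,0],hsv[...,1],hsv[...,2]); o=np.zeros(m.shape,np.uint8); o[max(0,v-h):v+h,max(0,u-w):u+w]=m[max(0,v-h):v+h,max(0,u-w):u+w]; return o
E
python3 - <<'E'
from h import *
import pickle
np.set_printoptions(precision=4,suppress=True)
f=pickle.load(open("w1.pkl","rb")); t=pickle.load(open("top0.pkl","rb"))
print("wrist spacer outer",fitcirc(f,mask(f,249,168,24,24,lambda H,S,V:V<60),.014), "z.007", fitcirc(f,mask(f,249,168,24,24,lambda H,S,V:V<60),.007))
print("wrist petri",fitcirc(f,mask(f,82,210,26,26,lambda H,S,V:(H<12)&(S>100)),.014))
print("wrist green",fitcirc(f,mask(f,227,97,26,26,lambda H,S,V:(H>45)&(H<75)&(S>100)),.014))
print("wrist corners",[pt(f,u/1.5,v/1.5,0)[:2] for u,v in [(125,221),(655,240)]])
print("top corners",[pt(t,u/1.5,v/1.5,0)[:2] for u,v in [(242,198),(528,215),(520,382),(228,364)]])
# tape pixels by side, line fits
def side(a,b,ft):
    m=mask(ft,256,192,256,192,lambda H,S,V:(H>70)&(H<97)&(S>70)); vs,us=np.nonzero(m)
    p=np.array([pt(ft,u,v,0)[:2] for u,v in zip(us,vs)]); return p
p=side(0,0,t)
import itertools
C=dict(fl=(.74,.237),fr=(.7293,-.262))
c4=np.array([pt(t,u/1.5,v/1.5,0)[:2] for u,v in [(242,198),(528,215),(520,382),(228,364)]])
L=[]
for i in range(4):
    a,b=c4[i],c4[(i+1)%4]; d=(b-a)/np.linalg.norm(b-a); n=np.array([-d[1],d[0]])
    s=(p-a)@d; e=(p-a)@n; k=(abs(e)<.008)&(s>.03)&(s<np.linalg.norm(b-a)-.03)
    vx,vy,x0,y0=cv2.fitLine(p[k].astype(np.float32),cv2.DIST_HUBER,0,.001,.001).ravel(); 
    ang=np.degrees(np.arctan2(vy,vx)); L.append(((vx,vy),(x0,y0))); print("side",i,k.sum(),ang)
def inter(A,B):
    M=np.array([[A[0][0],-B[0][0]],[A[0][1],-B[0][1]]]); s=np.linalg.solve(M,np.array(B[1])-np.array(A[1])); return np.array(A[1])+s[0]*np.array(A[0])
cc=np.array([inter(L[i-1],L[i]) for i in range(4)]); print(cc, cc.mean(0))
E
```

```text
wrist spacer outer (array([ 0.4317, -0.0159]), np.float64(0.02721065882355333)) z.007 (array([ 0.4331, -0.0161]), np.float64(0.027725564263743133))
wrist petri (array([ 0.5025, -0.2606]), np.float64(0.024264041233210333))
wrist green (array([ 0.345 , -0.0434]), np.float64(0.022832699068286923))
wrist corners [array([ 0.4115, -0.2477]), array([0.4272, 0.2508])]
top corners [array([0.7169, 0.2353]), array([ 0.7018, -0.2645]), array([ 0.4116, -0.2532]), array([0.429 , 0.2467])]
side 0 472 87.99511
side 1 185 -2.0417383
side 2 479 87.998024
side 3 197 -2.117677
[[ 0.7188  0.2389]
 [ 0.7013 -0.2612]
 [ 0.4112 -0.2509]
 [ 0.4287  0.2496]] [ 0.565  -0.0059]
```

```bash
python3 - <<'E'
from h import *
import pickle
np.set_printoptions(precision=4,suppress=True)
f=pickle.load(open("w1.pkl","rb")); t=pickle.load(open("top0.pkl","rb"))
cv2.imwrite("pics/w1c.png",cv2.resize(f["frame"][140:196,212:287,::-1],(750,560),interpolation=cv2.INTER_CUBIC))
g=cv2.cvtColor(f["frame"],cv2.COLOR_RGB2GRAY); print(g[168,225:275]); print(g[140:196,249])
# inner hole
for th in (25,35,45): print(th,fitcirc(f,mask(f,249,168,24,24,lambda H,S,V:V<th),.014))
# rack & lamp edges from top depth
P=cloud(t)
for n,u,v in (("lamp",199,173),("rack",308,180)):
    z=.018
    sub=P[v-40:v+40,u-40:u+40]; q=sub[(sub[...,2]>z)&(sub[...,2]<.06)]
    c=q[:,:2].mean(0)
    print(n,"centroid",c, len(q))
    fr=[];bk=[];lf=[];rt=[]
    for y in np.arange(c[1]-.045,c[1]+.045,.003):
        s=q[abs(q[:,1]-y)<.002]; 
        if len(s): fr.append((y,s[:,0].min())); bk.append((y,s[:,0].max()))
    for x in np.arange(c[0]-.03,c[0]+.03,.003):
        s=q[abs(q[:,0]-x)<.002]
        if len(s): rt.append((x,s[:,1].min())); lf.append((x,s[:,1].max()))
    for nm,a,sg in (("fr",fr,-1),("bk",bk,-1),("lf",lf,1),("rt",rt,1)):
        a=np.array(a); k=np.polyfit(a[:,0],a[:,1],1); print(nm,"yaw",sg*np.degrees(np.arctan(k[0])),"pos at centre",np.polyval(k,c[1] if sg<0 else c[0]))
E
```

```text
[ 99  97  97  96  95  91  74  47  22   9  10  12  35  64  87  98 100 101
  99  99  99 100 100 100 101 101 102 102  99  99  98  98  97  97  91  74
  46  22  13   9  17  43  73  90  95  96  96  96  97  99]
[117 118 120 120 121 122 122 119 106  81  47  21  12  15  14  13  30  57
  81  93  97  98  98  98  99  99  99  99 101 101 102 101 100  97  98  97
  96  88  66  38  16  13  12  13  22  47  74  92  98  99 101 101 101 107
 122 139]
25 (array([ 0.4364, -0.0152]), np.float64(0.02227084953356293))
35 (array([ 0.4363, -0.0152]), np.float64(0.022927976046661906))
45 (array([ 0.4363, -0.0153]), np.float64(0.023345442227927685))
lamp centroid [0.6089 0.1333] 1710
fr yaw 1.2532182336726956 pos at centre 0.5541994241455871
bk yaw 1.5258316636606144 pos at centre 0.6633033326885855
lf yaw 1.7639716356277069 pos at centre 0.18767909544429062
rt yaw 1.2671878637237883 pos at centre 0.07911075659584564
rack centroid [ 0.5974 -0.1461] 1371
fr yaw 1.3109905182557127 pos at centre 0.5600847864027353
bk yaw -0.713094368177176 pos at centre 0.6364714119584944
lf yaw 0.4603583058638691 pos at centre -0.09153891921536854
rt yaw 0.6850405944912301 pos at centre -0.20040606709562067
```

View pics/w1c.png

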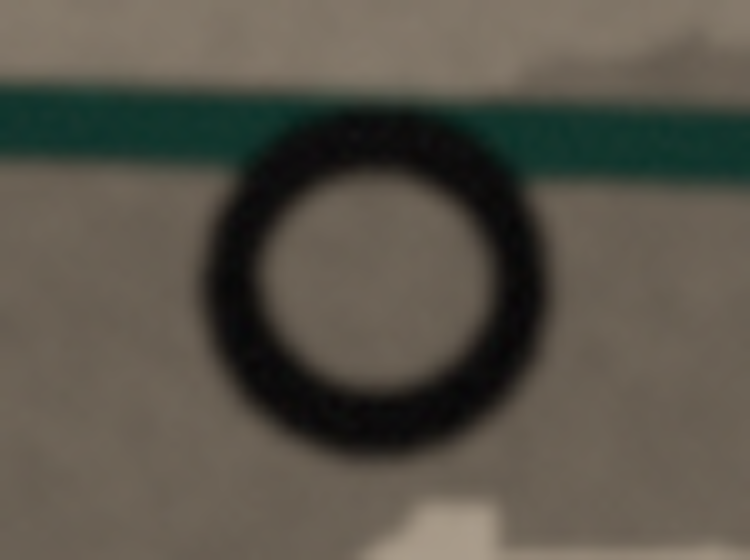

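Spacer is at about (0.437, -0.0155), lamp port at (0.609, 0.133) and rack at (0.598, -0.146). Descending on the spacer.

Request:
send_rows --pt "1 -2.2 40 0 0 0" --pt "1 -2.2 40 0 0 0" --pt "1 -2.2 40 0 0 0" --pt "0 0 40 0 0 0" --pt "0 0 30 0 0 0" --hand 0.75

```text
time: 2.28
eef_pos: [0.4332, -0.022, 0.0342]
tcp_rot: [[-1.0, 0.003, -0.002], [0.003, 1.0, -0.0], [0.002, -0.0, -1.0]]
contact_force: [0.3, 0.4, -0.6]
grip_width: 0.75
```

Request:
send_rows --pt "0 0 10 0 0 0" --pt "0 0 10 0 0 0" --pt "0 0 0 0 0 0"

```text
time: 2.53
eef_pos: [0.4331, -0.022, 0.0146]
tcp_rot: [[-1.0, 0.003, -0.004], [0.003, 1.0, -0.002], [0.004, -0.002, -1.0]]
contact_force: [0.1, 0.2, -0.0]
grip_width: 0.749
```

Request:
send_rows --pt "-4 6.5 0 0 0 0" --pt "0 0 0 0 0 0" --pt "0 0 0 0 0 0"

```text
time: 2.78
eef_pos: [0.44, -0.0137, 0.0175]
tcp_rot: [[-1.0, 0.001, 0.002], [0.001, 1.0, 0.001], [-0.002, 0.001, -1.0]]
contact_force: [0.4, 0.0, -0.3]
grip_width: 0.75
```

```bash
python3 - <<'E'
from h import *
f=grab("wrist"); print(f["state"]["eef_pos"])
cv2.imwrite("pics/w2.png",cv2.resize(f["frame"][:,:,::-1],(768,576),interpolation=cv2.INTER_CUBIC))
E
```

```text
[ 0.43995611 -0.01369875  0.01749182]
```

View pics/w2.png

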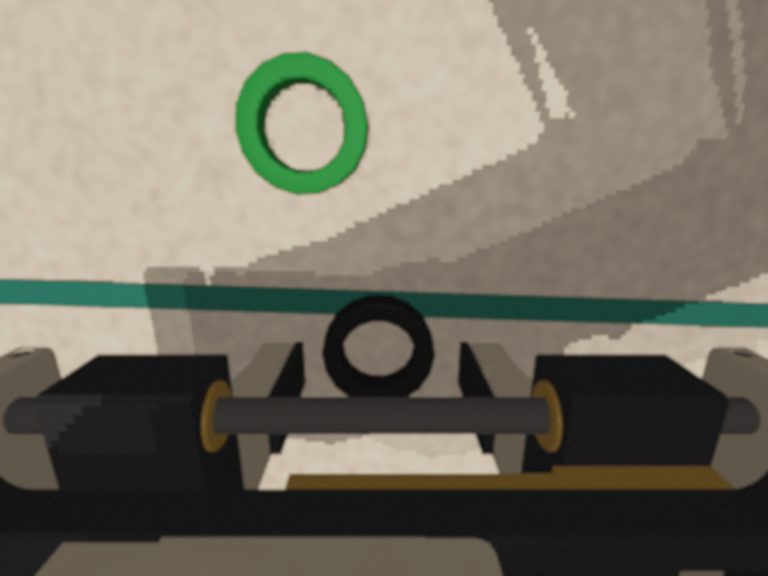

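Request:
send_rows --pt "0 0 0 0 0 0" --pt "0 0 0 0 0 0" --pt "0 0 0 0 0 0"

```text
time: 3.08
eef_pos: [0.439, -0.0141, 0.0169]
tcp_rot: [[-1.0, 0.001, 0.001], [0.001, 1.0, 0.0], [-0.001, 0.0, -1.0]]
contact_force: [0.1, -0.0, -0.5]
grip_width: 0.748
```

```bash
python3 - <<'E'
from h import *
for i in range(3):
    f=grab("wrist"); s=f["state"];print(s["time"],s["eef_pos"],s["q"].round(3),s["joint_vel"].round(2))
np.set_printoptions(precision=4,suppress=True)
print(fitcirc(f,mask(f,252,232,40,34,lambda H,S,V:V<35),.014))
cv2.imwrite("pics/w2m.png",mask(f,252,232,40,34,lambda H,S,V:V<35)*255)
E
```

```text
3.0833 [ 0.43902207 -0.01405681  0.01691172] [ 2.40550e+01  1.36420e+01 -4.32810e+01 -3.00000e-03 -3.30360e+01
 -1.14126e+02] [ 0.    0.33 -0.04 -0.03 -0.02 -0.04]
3.1333 [ 0.43896814 -0.01408084  0.01682062] [ 2.40550e+01  1.36530e+01 -4.32850e+01 -4.00000e-03 -3.30320e+01
 -1.14125e+02] [ 0.06  0.2  -0.   -0.07  0.01 -0.03]
3.1833 [ 0.43897529 -0.01410261  0.01674772] [ 2.40540e+01  1.36640e+01 -4.32850e+01  1.00000e-03 -3.30280e+01
 -1.14127e+02] [0.05 0.13 0.01 0.12 0.13 0.  ]
(array([ 0.4347, -0.0149]), np.float64(0.02360453457941095))
```

Request:
send_rows --pt "2 -0.5 5 0 0 0" --pt "0 0 5 0 0 0" --pt "0 0 0 0 0 0" --pt "0 0 0 0 0 0"

```text
time: 3.57
eef_pos: [0.4365, -0.0148, 0.006]
tcp_rot: [[-1.0, 0.001, -0.001], [0.001, 1.0, -0.001], [0.001, -0.001, -1.0]]
contact_force: [0.6, -0.0, -0.3]
grip_width: 0.757
```

Request:
send_rows --pt "0 0 0 0 0 0" --pt "0 0 0 0 0 0" --pt "0 0 0 0 0 0" --pt "0 0 0 0 0 0" --pt "0 0 0 0 0 0" --hand 0.4 --force 25

```text
time: 3.98
eef_pos: [0.437, -0.0146, 0.0066]
tcp_rot: [[-1.0, 0.001, 0.0], [0.001, 1.0, 0.0], [-0.0, 0.0, -1.0]]
contact_force: [-0.4, -0.1, -0.0]
grip_width: 0.548
```

Request:
send_rows --pt "0 0 -15 0 0 0" --pt "0 0 -30 0 0 0" --pt "0 0 -40 0 0 0" --pt "0 0 0 0 0 0" --pt "0 0 0 0 0 0"

```text
time: 4.4
eef_pos: [0.4385, -0.014, 0.0938]
tcp_rot: [[-1.0, 0.001, 0.005], [0.001, 1.0, 0.002], [-0.005, 0.002, -1.0]]
contact_force: [-0.2, 0.0, -1.1]
grip_width: 0.55
```

```bash
python3 - <<'E'
from h import *
f=grab("wrist"); print(f["state"]["eef_pos"],f["state"]["grip_width"])
cv2.imwrite("pics/w3.png",cv2.resize(f["frame"][:,:,::-1],(768,576),interpolation=cv2.INTER_CUBIC))
f=grab("scene"); cv2.imwrite("pics/s3.png",cv2.resize(f["frame"][120:270,150:350,::-1],(800,600),interpolation=cv2.INTER_CUBIC))
E
```

```text
[ 0.43848347 -0.01397544  0.09376409] 0.5500203649419739
```

View pics/w3.png

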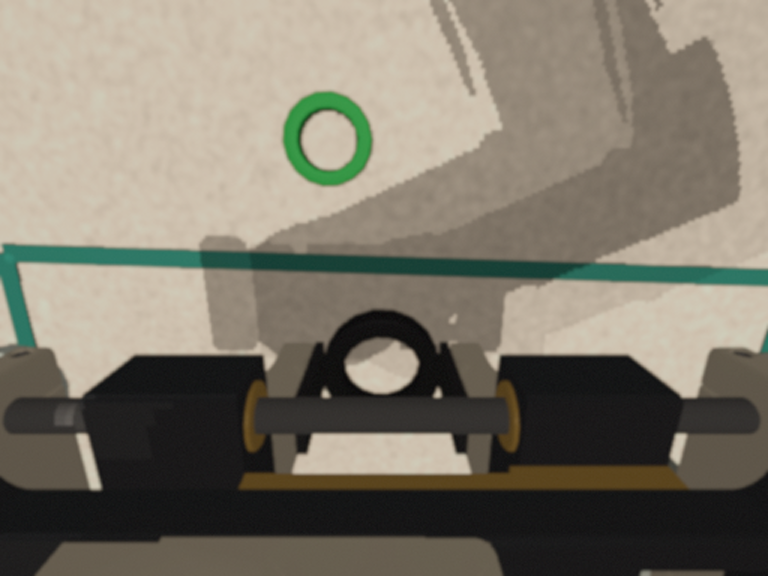

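View pics/s3.png

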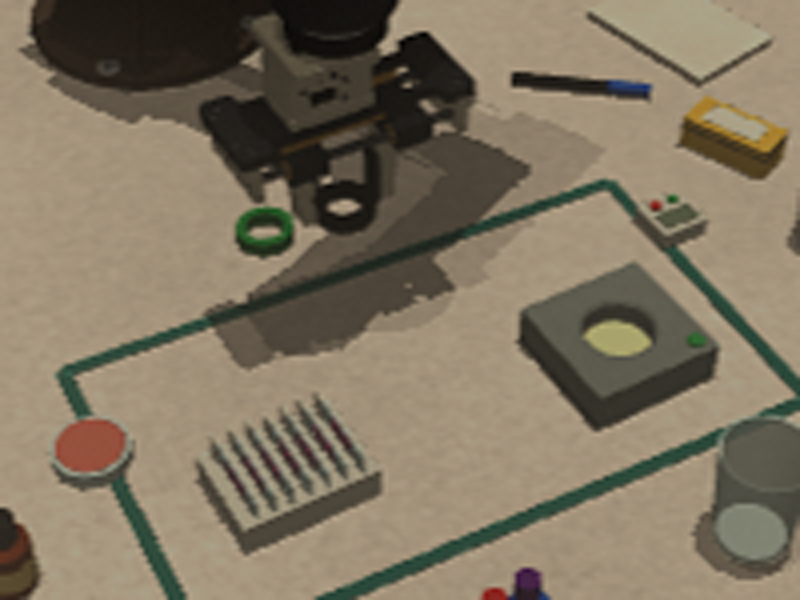

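```bash
python3 - <<'E'
from h import *
np.set_printoptions(precision=4,suppress=True)
f=grab("wrist"); s=f["state"];print(s["eef_pos"])
g=cv2.cvtColor(f["frame"],cv2.COLOR_RGB2GRAY)
col=g[195:275,254].astype(int); print(col)
T=np.eye(4);T[:3,:3]=s["tcp_rot"];T[:3,3]=s["eef_pos"]
def tool(p): return (np.linalg.inv(T)@np.r_[p,1])[:3]*1000
for v in (207,225.5):
  p=pt(f,254.5,v,s["eef_pos"][2]+.0074); print(v,tool(p))
Z=f["range_z"]; print([ (v,tool(pt(f,254,v)).round(1)) for v in (210,215,220,262)])
E
```

```text
[ 0.4365 -0.0147  0.0914]
[116 117 117 118 118 119 119 120 121 117 102  71  36  16  14  10  15  15
  18  21  20  16  18  13  17  17  18  15  19  40  74 102 114 116 116 117
 118 118 119 120 121 126 138 159 176 182 183 183 183 181 180 180 184 190
 196 198 197 198 197 197 197 199 199 200 200 195 171 115  49  28  39  42
  44  44  45  48  49  49  49  50]
207 [26.7651  0.4707 -7.4014]
225.5 [15.003   0.4899 -7.4007]
[(210, array([22.5,  0.2, -1.2])), (215, array([21.2,  0.2, -6.1])), (220, array([17.7,  0.2, -5.4])), (262, array([-18.1,   0.2,   6.2]))]
```

Request:
send_rows --pt "-28.5 24.6 0 0 0 0" --pt "-28.5 24.6 0 0 0 0" --pt "-28.5 24.6 0 0 0 0" --pt "-28.5 24.6 0 0 0 0" --pt "-28.5 24.6 0 0 0 0"

```text
time: 4.97
eef_pos: [0.5799, 0.109, 0.0896]
tcp_rot: [[-1.0, 0.002, -0.003], [0.002, 1.0, -0.001], [0.003, -0.001, -1.0]]
contact_force: [-0.2, 0.2, 0.9]
grip_width: 0.552
```

Request:
send_rows --pt "-28.5 24.6 10 0 0 0" --pt "0 0 15 0 0 0" --pt "0 0 0 0 0 0" --pt "0 0 0 0 0 0" --pt "0 0 0 0 0 0"

```text
time: 5.38
eef_pos: [0.6072, 0.132, 0.0658]
tcp_rot: [[-1.0, 0.001, -0.002], [0.001, 1.0, -0.001], [0.002, -0.001, -1.0]]
contact_force: [-0.1, -0.4, -0.1]
grip_width: 0.55
```

```bash
python3 - <<'E'
from h import *
f=grab("wrist"); print(f["state"]["eef_pos"],f["state"]["grip_width"])
cv2.imwrite("pics/w4.png",cv2.resize(f["frame"][:,:,::-1],(768,576),interpolation=cv2.INTER_CUBIC))
f=grab("scene"); cv2.imwrite("pics/s4.png",cv2.resize(f["frame"][135:255,240:400,::-1],(800,600),interpolation=cv2.INTER_CUBIC))
print(r.sense()["eef_pos"])
E
```

```text
[0.60722496 0.13204426 0.0658217 ] 0.5498761564068007
[0.60787391 0.1322753  0.06715453]
```

View pics/w4.png

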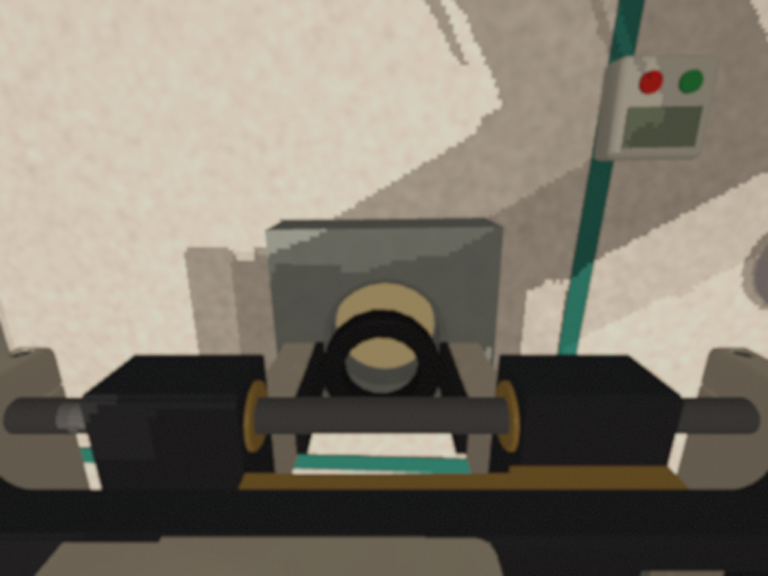

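View pics/s4.png

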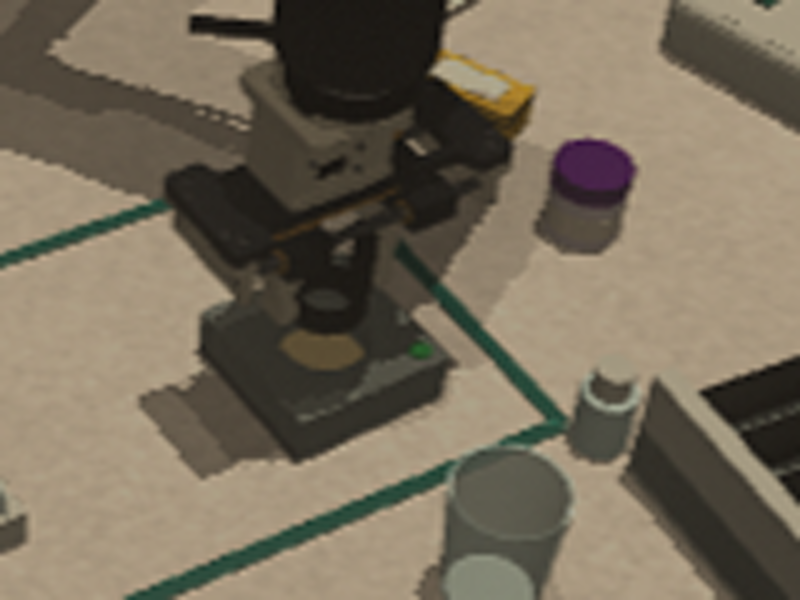

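```bash
python3 - <<'E'
from h import *
np.set_printoptions(precision=4,suppress=True)
f=grab("wrist"); s=f["state"];print(s["eef_pos"])
import pickle; pickle.dump(f,open("w4.pkl","wb"))
cv2.imwrite("pics/w4c.png",cv2.resize(f["frame"][140:270,165:340,::-1],(770,572),interpolation=cv2.INTER_CUBIC))
a=pt(f,267/1.5,230/1.5,.036);b=pt(f,502/1.5,227/1.5,.036); print(a,b,np.degrees(np.arctan2(*(-(b-a)[:2]))))
P=cloud(f); 
E
```

```text
[0.6079 0.1323 0.0672]
[0.5557 0.0799 0.036 ] [0.5544 0.1882 0.036 ] 179.29356773743393
```

View pics/w4c.png

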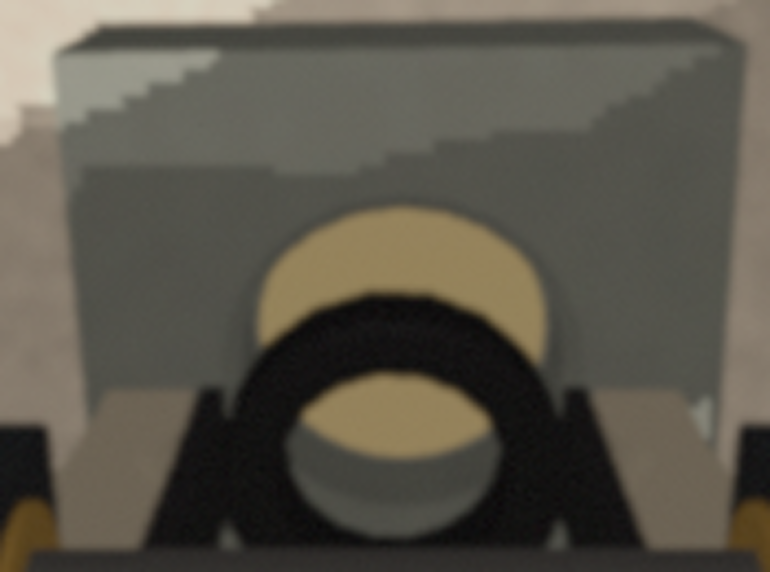

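```bash
python3 - <<'E'
from h import *
import pickle
np.set_printoptions(precision=4,suppress=True)
f=pickle.load(open("w4.pkl","rb")); 
print("far floor",pt(f,256.2,140+458/4.4,.016), "near: z.033",pt(f,256.2,186.6,.033))
print("L/R floor at widest", pt(f,165+258/4.4,140+315/4.4,.016),pt(f,165+545/4.4,140+315/4.4,.016))
s=f["state"]["eef_pos"]
print("ring inner near top edge x",pt(f,165+393/4.4,140+370/4.4,s[2]+.0065),"far inner bottom edge",pt(f,165+393/4.4,140+538/4.4,s[2]-.0075))
print("ring outer near bottom",pt(f,165+393/4.4,140+292/4.4,s[2]-.0075))
E
```

```text
far floor [0.6361 0.1343 0.016 ] near: z.033 [0.5805 0.1341 0.033 ]
L/R floor at widest [0.6065 0.1076 0.016 ] [0.6066 0.161  0.016 ]
ring inner near top edge x [0.5923 0.1327 0.0737] far inner bottom edge [0.627  0.1327 0.0597]
ring outer near bottom [0.5861 0.1327 0.0597]
```

Request:
send_rows --pt "1.5 1.5 8 0 0 0" --pt "0 0 8 0 0 0" --pt "0 0 4 0 0 0" --pt "0 0 0 0 0 0" --pt "0 0 0 0 0 0"

```text
time: 5.95
eef_pos: [0.6063, 0.134, 0.0461]
tcp_rot: [[-1.0, 0.001, -0.001], [0.001, 1.0, -0.001], [0.001, -0.001, -1.0]]
contact_force: [0.6, -0.1, -0.2]
grip_width: 0.554
```

Request:
send_rows --pt "0 0 4 0 0 0" --pt "0 0 4 0 0 0" --pt "0 0 0 0 0 0" --pt "0 0 0 0 0 0"

```text
time: 6.28
eef_pos: [0.6065, 0.1342, 0.0382]
tcp_rot: [[-1.0, 0.001, -0.001], [0.001, 1.0, -0.0], [0.001, -0.0, -1.0]]
contact_force: [-0.2, -0.8, 0.6]
grip_width: 0.553
```

```bash
python3 - <<'E'
from h import *
f=grab("wrist"); print(f["state"]["eef_pos"],f["state"]["contact_force"])
cv2.imwrite("pics/w5c.png",cv2.resize(f["frame"][140:270,165:340,::-1],(770,572),interpolation=cv2.INTER_CUBIC))
E
```

```text
[0.60646749 0.13417642 0.03822699] [-0.19731143 -0.78689016  0.59831799]
```

View pics/w5c.png

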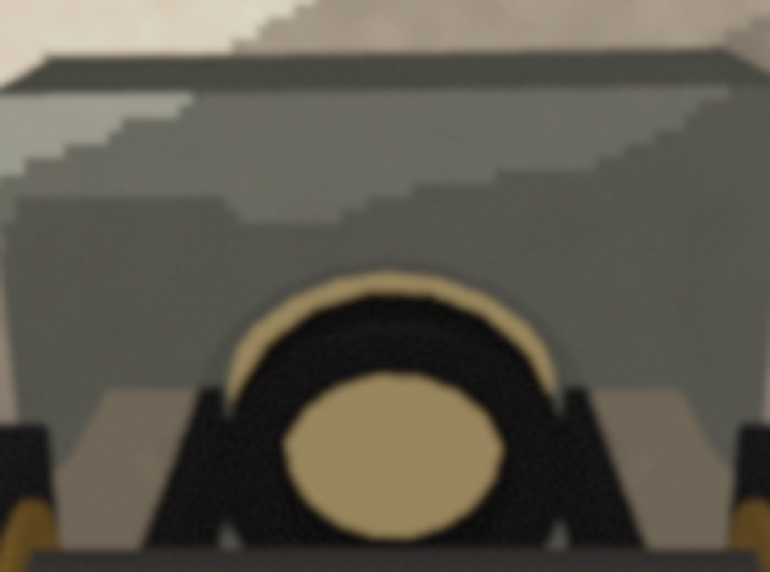

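Request:
send_rows --pt "0 0 0 0 0 0" --pt "0 0 0 0 0 0" --pt "0 0 0 0 0 0" --pt "0 0 0 0 0 0" --hand 0.75

```text
time: 6.67
eef_pos: [0.6067, 0.1343, 0.0387]
tcp_rot: [[-1.0, 0.001, 0.0], [0.001, 1.0, 0.0], [-0.0, 0.0, -1.0]]
contact_force: [-1.1, 0.1, -0.2]
grip_width: 0.736
```

Request:
send_rows --pt "0 0 -25 0 0 0" --pt "0 0 -35 0 0 0" --pt "0 0 0 0 0 0"

```text
time: 6.92
eef_pos: [0.6102, 0.1355, 0.105]
tcp_rot: [[-1.0, -0.0, 0.008], [-0.0, 1.0, 0.003], [-0.008, 0.003, -1.0]]
contact_force: [0.6, 0.8, 0.9]
grip_width: 0.748
```

```bash
python3 - <<'E'
from h import *
f=grab("wrist"); print(f["state"]["eef_pos"],f["state"]["contact_force"])
cv2.imwrite("pics/w6c.png",cv2.resize(f["frame"][140:270,165:340,::-1],(770,572),interpolation=cv2.INTER_CUBIC))
f=grab("scene"); cv2.imwrite("pics/s6.png",cv2.resize(f["frame"][175:235,270:350,::-1],(800,600),interpolation=cv2.INTER_CUBIC))
E
```

```text
[0.61018082 0.13546814 0.10497027] [0.6290105  0.78170648 0.85332098]
```

View pics/w6c.png

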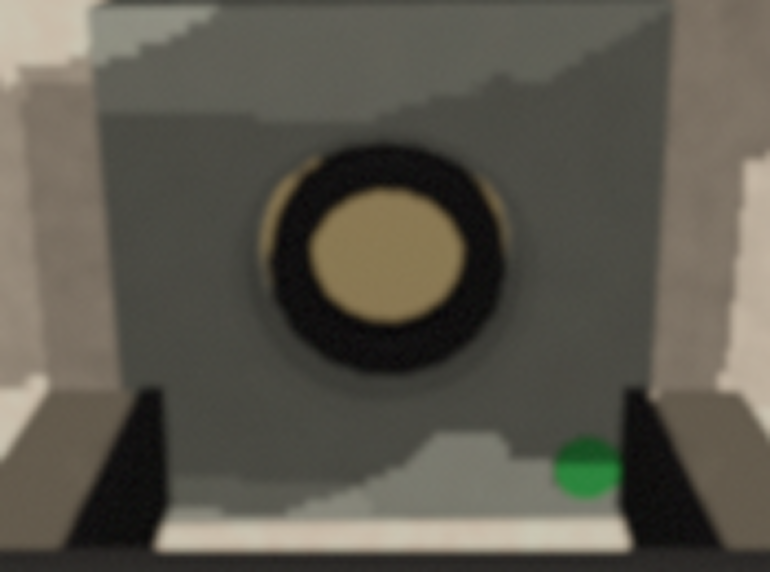

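View pics/s6.png

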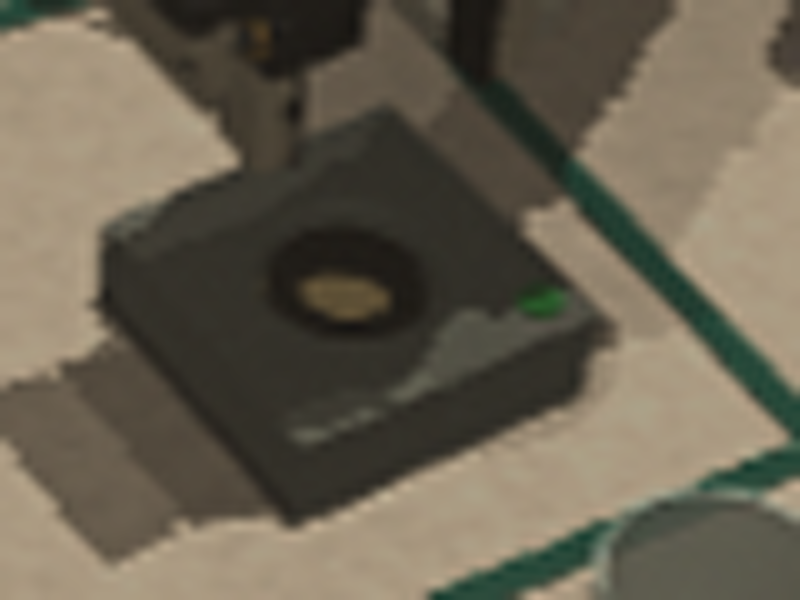

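The spacer is in the port, with the dark ring seated around the yellow floor in both views. Checking its height and flatness by depth.

```bash
python3 - <<'E'
from h import *
np.set_printoptions(precision=4,suppress=True)
f=grab("wrist"); s=f["state"]["eef_pos"]; print(s, f["state"]["time"])
P=cloud(f)
g=cv2.cvtColor(f["frame"],cv2.COLOR_RGB2GRAY)
cu,cv=165+388/4.4,140+257/4.4
for a in range(0,360,45):
    u=cu+22*np.cos(np.radians(a)); v=cv+20.5*np.sin(np.radians(a)); u,v=int(round(u)),int(round(v)); print(a,g[v,u],P[v,u])
print("top",P[170,230],P[170,280],"floor",P[int(cv),int(cu)])
m=mask(f,int(cu),int(cv),32,32,lambda H,S,V:V<45); print(fitcirc(f,m,.030))
E
```

```text
[0.6077 0.1349 0.1005] 7.0167
0 14 [0.6015 0.1537 0.0293]
45 16 [0.6162 0.1487 0.0281]
90 10 [0.625  0.1342 0.021 ]
135 14 [0.6169 0.1206 0.0263]
180 16 [0.6015 0.1149 0.0293]
225 14 [0.5886 0.1213 0.0298]
270 19 [0.584  0.1343 0.0266]
315 15 [0.5887 0.1482 0.0293]
top [0.5746 0.1153 0.0368] [0.5749 0.1568 0.0355] floor [0.6064 0.1342 0.0145]
(array([0.6068, 0.1345]), np.float64(0.024157558040265228))
```

Ring top is at about 0.029–0.030 m all round, so it lies flat on the floor. Going to the filter.

Request:
send_rows --pt "13.2 -35.9 -10 0 0 0" --pt "13.2 -35.9 -10 0 0 0" --pt "13.2 -35.9 -10 0 0 0" --pt "13.2 -35.9 -10 0 0 0" --pt "13.2 -35.9 0 0 0 0"

```text
time: 7.48
eef_pos: [0.54, -0.0465, 0.1394]
tcp_rot: [[-1.0, 0.0, 0.001], [0.0, 1.0, -0.0], [-0.001, -0.0, -1.0]]
contact_force: [1.4, -0.4, 0.2]
grip_width: 0.746
```

Request:
send_rows --pt "13.2 -35.9 0 0 0 0" --pt "13.2 -35.9 0 0 0 0" --pt "13.2 -35.9 0 0 0 0" --pt "13.2 -35.9 0 0 0 0" --pt "13.2 -35.9 0 0 0 0"

```text
time: 7.9
eef_pos: [0.4726, -0.2259, 0.1377]
tcp_rot: [[-1.0, 0.001, -0.001], [0.001, 1.0, 0.0], [0.001, 0.0, -1.0]]
contact_force: [0.9, 0.3, 0.3]
grip_width: 0.748
```

Request:
send_rows --pt "13.2 -35.9 0 0 0 0" --pt "13.2 -35.9 0 0 0 0" --pt "13.2 -35.9 0 0 0 0" --pt "13.2 -35.9 0 0 0 0" --pt "0 0 0 0 0 0"

```text
time: 8.32
eef_pos: [0.4182, -0.3724, 0.1371]
tcp_rot: [[-1.0, 0.006, -0.003], [0.006, 1.0, 0.0], [0.003, 0.0, -1.0]]
contact_force: [0.3, 0.1, 0.4]
grip_width: 0.749
```

Request:
send_rows --pt "0 0 0 0 0 0" --pt "0 0 0 0 0 0" --pt "0 0 0 0 0 0"

```text
time: 8.57
eef_pos: [0.4212, -0.3673, 0.138]
tcp_rot: [[-1.0, 0.001, -0.001], [0.001, 1.0, 0.001], [0.001, 0.001, -1.0]]
contact_force: [0.3, 0.5, 0.5]
grip_width: 0.752
```

```bash
python3 - <<'E'
from h import *
np.set_printoptions(precision=4,suppress=True)
f=grab("wrist"); print(f["state"]["eef_pos"],f["state"]["q"])
cv2.imwrite("pics/w7.png",cv2.resize(f["frame"][:,:,::-1],(768,576),interpolation=cv2.INTER_CUBIC))
m=mask(f,256,150,130,120,lambda H,S,V:(H>105)&(H<125)&(S>150)); print(fitcirc(f,m,.016))
vs,us=np.nonzero(m); print(us.mean(),vs.mean(),np.median(cloud(f)[m>0],0))
E
```

```text
[ 0.4212 -0.3673  0.138 ] [-21.0248  14.0336 -21.0363  -0.0146 -54.9909 -69.0044]
(array([ 0.4204, -0.3653]), np.float64(0.018143334430824148))
255.63882863340564 187.98481561822126 [ 0.4201 -0.365   0.0157]
```

View pics/w7.png

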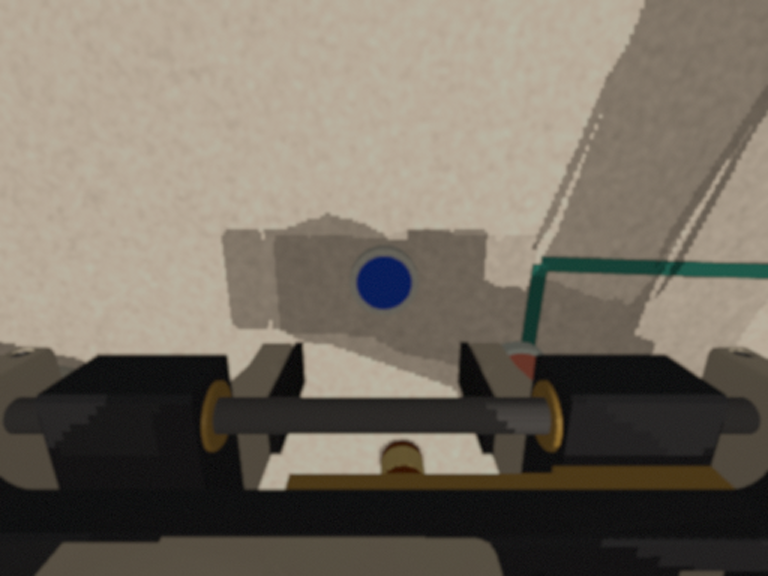

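The filter shows at (384,283) between the fingers in y, at about (0.4205, -0.366). Descending.

Request:
send_rows --pt "0.5 1.5 35 0 0 0" --pt "0 0 35 0 0 0" --pt "0 0 30 0 0 0" --pt "0 0 10 0 0 0" --pt "0 0 0 0 0 0"

```text
time: 9.03
eef_pos: [0.4194, -0.365, 0.0262]
tcp_rot: [[-1.0, -0.0, -0.005], [-0.0, 1.0, 0.002], [0.005, 0.002, -1.0]]
contact_force: [0.2, -0.9, 0.1]
grip_width: 0.745
```

Request:
send_rows --pt "0 0 8 0 0 0" --pt "0 0 8 0 0 0" --pt "0 0 0 0 0 0" --pt "0 0 0 0 0 0" --pt "0 0 0 0 0 0"

```text
time: 9.45
eef_pos: [0.4212, -0.3669, 0.0134]
tcp_rot: [[-1.0, 0.001, 0.001], [0.001, 1.0, -0.001], [-0.001, -0.001, -1.0]]
contact_force: [0.7, -0.5, 0.1]
grip_width: 0.748
```

Request:
send_rows --pt "0 0 4 0 0 0" --pt "0 0 0 0 0 0" --pt "0 0 0 0 0 0" --pt "0 0 0 0 0 0"

```text
time: 9.78
eef_pos: [0.4207, -0.3667, 0.0087]
tcp_rot: [[-1.0, 0.001, 0.0], [0.001, 1.0, -0.0], [-0.0, -0.0, -1.0]]
contact_force: [0.2, -0.3, -0.6]
grip_width: 0.752
```

Request:
send_rows --pt "0 0 0 0 0 0" --pt "0 0 0 0 0 0" --pt "0 0 0 0 0 0" --pt "0 0 0 0 0 0" --pt "0 0 0 0 0 0" --hand 0.4 --force 25

```text
time: 10.2
eef_pos: [0.4207, -0.3666, 0.0086]
tcp_rot: [[-1.0, 0.001, 0.0], [0.001, 1.0, -0.0], [-0.0, -0.0, -1.0]]
contact_force: [-0.4, 0.1, 0.8]
grip_width: 0.558
```

Request:
send_rows --pt "0 0 -20 0 0 0" --pt "0 0 -40 0 0 0" --pt "0 0 -30 0 0 0" --pt "-13.3 35.8 -10 0 0 0" --pt "-13.3 35.8 0 0 0 0"

```text
time: 10.62
eef_pos: [0.449, -0.2961, 0.1119]
tcp_rot: [[-1.0, 0.005, 0.006], [0.005, 1.0, -0.002], [-0.006, -0.002, -1.0]]
contact_force: [1.6, 0.4, -1.5]
grip_width: 0.56
```

Request:
send_rows --pt "-13.3 35.8 0 0 0 0" --pt "-13.3 35.8 0 0 0 0" --pt "-13.3 35.8 0 0 0 0" --pt "-13.3 35.8 0 0 0 0" --pt "-13.3 35.8 0 0 0 0"

```text
time: 11.03
eef_pos: [0.5144, -0.1142, 0.1088]
tcp_rot: [[-1.0, 0.001, 0.0], [0.001, 1.0, 0.0], [-0.0, 0.0, -1.0]]
contact_force: [1.5, -1.1, -1.1]
grip_width: 0.559
```

Request:
send_rows --pt "-13.3 35.8 0 0 0 0" --pt "-13.3 35.8 0 0 0 0" --pt "-13.3 35.8 0 0 0 0" --pt "-13.3 35.8 0 0 0 0" --pt "-13.3 35.8 0 0 0 0"

```text
time: 11.45
eef_pos: [0.581, 0.0648, 0.1086]
tcp_rot: [[-1.0, 0.001, 0.0], [0.001, 1.0, 0.0], [-0.0, 0.0, -1.0]]
contact_force: [-0.1, -0.5, -0.3]
grip_width: 0.558
```

Request:
send_rows --pt "-13.3 35.8 0 0 0 0" --pt "-13.3 35.8 20 0 0 0" --pt "0 0 14 0 0 0" --pt "0 0 0 0 0 0" --pt "0 0 0 0 0 0"

```text
time: 11.87
eef_pos: [0.6061, 0.133, 0.0742]
tcp_rot: [[-1.0, 0.001, -0.003], [0.001, 1.0, -0.001], [0.003, -0.001, -1.0]]
contact_force: [-0.8, -1.3, 1.2]
grip_width: 0.562
```

Request:
send_rows --pt "0 0 0 0 0 0" --pt "0 0 0 0 0 0" --pt "0 0 0 0 0 0"

```text
time: 12.12
eef_pos: [0.6075, 0.1325, 0.0765]
tcp_rot: [[-1.0, 0.002, 0.002], [0.002, 1.0, 0.001], [-0.002, 0.001, -1.0]]
contact_force: [-0.7, -0.6, 1.3]
grip_width: 0.56
```

```bash
python3 - <<'E'
from h import *
import pickle
f=grab("wrist"); print(f["state"]["eef_pos"],f["state"]["contact_force"]); pickle.dump(f,open("w8.pkl","wb"))
cv2.imwrite("pics/w8c.png",cv2.resize(f["frame"][140:270,165:340,::-1],(770,572),interpolation=cv2.INTER_CUBIC))
f=grab("scene"); cv2.imwrite("pics/s8.png",cv2.resize(f["frame"][165:240,265:365,::-1],(800,600),interpolation=cv2.INTER_CUBIC))
E
```

```text
[0.60750066 0.13248067 0.07648099] [-0.7377062  -0.63154446  1.26441739]
```

View pics/w8c.png

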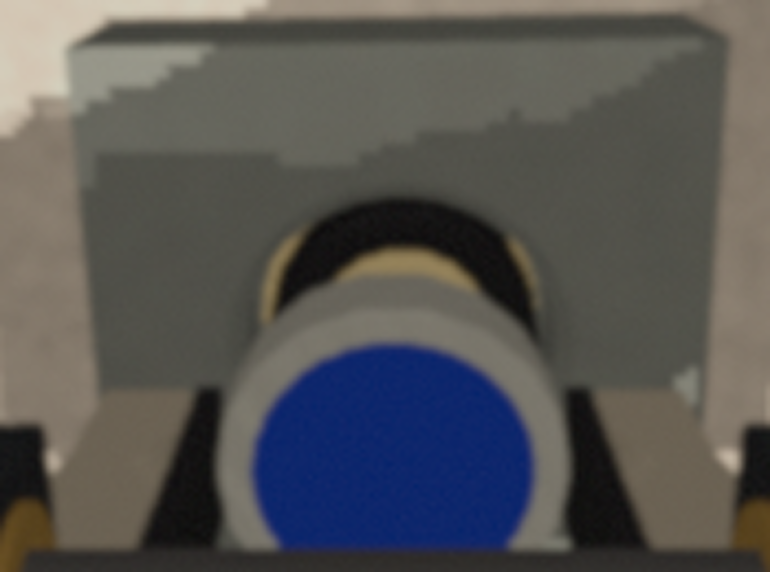

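View pics/s8.png

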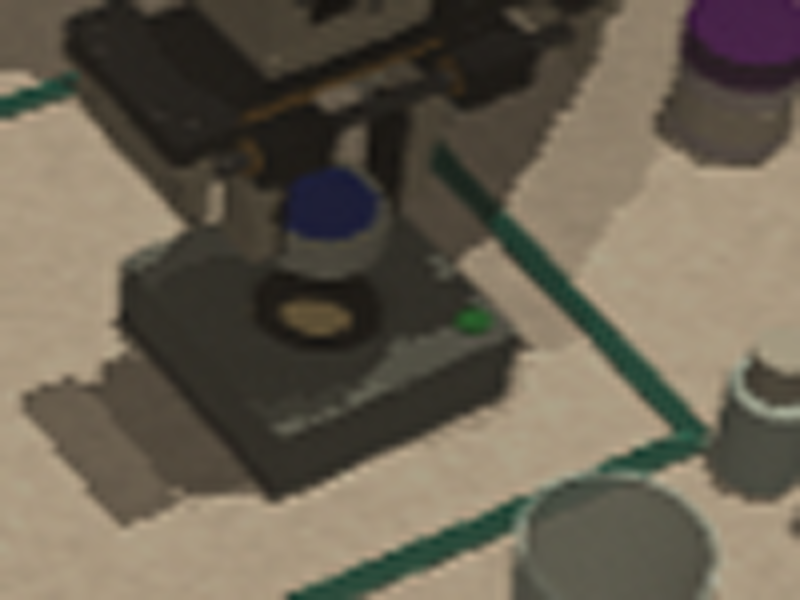

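```bash
python3 - <<'E'
from h import *
import pickle
np.set_printoptions(precision=4,suppress=True)
f=pickle.load(open("w8.pkl","rb")); s=f["state"]["eef_pos"]; print(s)
q=lambda a,b,z: pt(f,165+a/4.4,140+b/4.4,z)
print("top front",q(393,308,s[2]+.0075)+[.025,0,0],"bottom front",q(393,272,s[2]-.0085)+[.025,0,0])
print("LR top",q(217,465,s[2]+.0075),q(570,465,s[2]+.0075))
m=mask(f,254,240,40,40,lambda H,S,V:(H>105)&(H<125)&(S>150)); c,_=cv2.findContours(m,0,cv2.CHAIN_APPROX_NONE); uv=max(c,key=cv2.contourArea)[:,0]; uv=uv[uv[:,1]<262]
print("blue",lsqcirc(np.array([pt(f,u,v,s[2]+.0075)[:2] for u,v in uv])))
print("lamp front top edge",q(75,47,.036),q(725,37,.036)); print("spacer hole floor near arc",q(405,248,.030))
E
```

```text
[0.6075 0.1325 0.0765]
top front [0.6075 0.1329 0.084 ] bottom front [0.608  0.1329 0.068 ]
LR top [0.6058 0.1084 0.084 ] [0.6059 0.1575 0.084 ]
blue (array([0.607 , 0.1326]), np.float64(0.01881372554640557))
lamp front top edge [0.5549 0.0807 0.036 ] [0.5534 0.1875 0.036 ]
spacer hole floor near arc [0.5916 0.1351 0.03  ]
```

Request:
send_rows --pt "-0.5 1.5 12 0 0 0" --pt "0 0 12 0 0 0" --pt "0 0 4 0 0 0" --pt "0 0 0 0 0 0" --pt "0 0 0 0 0 0"

```text
time: 12.63
eef_pos: [0.6072, 0.1344, 0.0464]
tcp_rot: [[-1.0, 0.001, -0.001], [0.001, 1.0, -0.001], [0.001, -0.001, -1.0]]
contact_force: [-0.3, -0.1, -0.9]
grip_width: 0.559
```

Request:
send_rows --pt "0 0 0 0 0 0" --pt "0 0 0 0 0 0" --pt "0 0 0 0 0 0"

```text
time: 12.88
eef_pos: [0.6079, 0.1348, 0.0476]
tcp_rot: [[-1.0, 0.001, 0.001], [0.001, 1.0, 0.0], [-0.001, 0.0, -1.0]]
contact_force: [-0.1, 0.3, -0.1]
grip_width: 0.561
```

Request:
send_rows --pt "0 -0.5 3 0 0 0" --pt "0 0 3 0 0 0" --pt "0 0 0 0 0 0" --pt "0 0 0 0 0 0" --pt "0 0 0 0 0 0"

```text
time: 13.3
eef_pos: [0.6076, 0.1341, 0.0412]
tcp_rot: [[-1.0, 0.001, -0.0], [0.001, 1.0, -0.0], [0.0, -0.0, -1.0]]
contact_force: [0.3, -0.3, 0.6]
grip_width: 0.56
```

Request:
send_rows --pt "0 0 2 0 0 0" --pt "0 0 0 0 0 0" --pt "0 0 0 0 0 0"

```text
time: 13.55
eef_pos: [0.6075, 0.1342, 0.0391]
tcp_rot: [[-1.0, 0.001, -0.0], [0.001, 1.0, -0.0], [0.0, -0.0, -1.0]]
contact_force: [0.4, -0.8, -1.1]
grip_width: 0.56
```

```bash
python3 - <<'E'
from h import *
f=grab("wrist"); print(f["state"]["eef_pos"],f["state"]["contact_force"])
cv2.imwrite("pics/w9c.png",cv2.resize(f["frame"][140:270,165:340,::-1],(770,572),interpolation=cv2.INTER_CUBIC))
E
```

```text
[0.60752368 0.13416162 0.03911516] [ 0.35066571 -0.76391156 -1.12900765]
```

View pics/w9c.png

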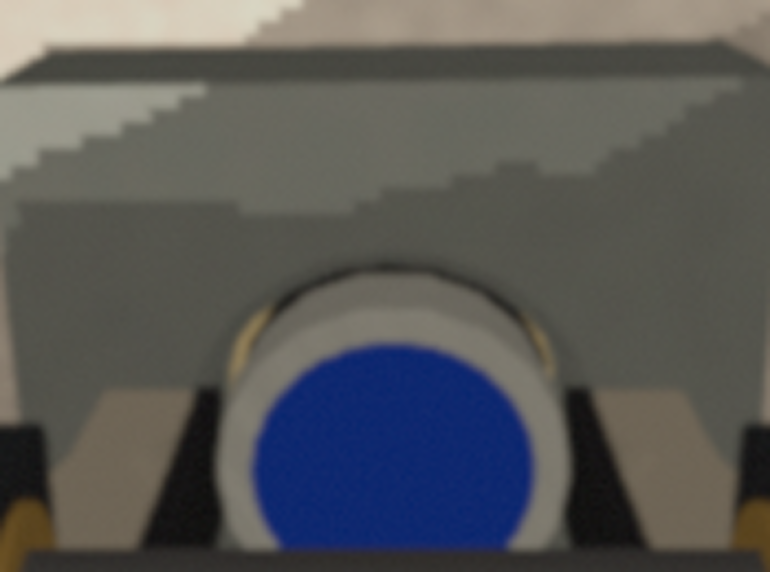

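The filter is centred in the mouth with an even gap and no force. Releasing it and checking.

Request:
send_rows --pt "0 0 0 0 0 0" --pt "0 0 0 0 0 0" --pt "0 0 0 0 0 0" --pt "0 0 0 0 0 0" --hand 0.75

```text
time: 13.93
eef_pos: [0.6076, 0.1342, 0.0393]
tcp_rot: [[-1.0, 0.001, 0.0], [0.001, 1.0, 0.0], [-0.0, 0.0, -1.0]]
contact_force: [-0.7, 0.0, -0.1]
grip_width: 0.738
```

Request:
send_rows --pt "0 0 -20 0 0 0" --pt "0 0 -40 0 0 0" --pt "0 0 -20 0 0 0" --pt "0 0 0 0 0 0" --pt "0 0 0 0 0 0"

```text
time: 14.35
eef_pos: [0.6084, 0.1347, 0.1211]
tcp_rot: [[-1.0, 0.001, 0.003], [0.001, 1.0, 0.002], [-0.003, 0.002, -1.0]]
contact_force: [-1.3, 0.3, -0.5]
grip_width: 0.746
```

```bash
python3 - <<'E'
from h import *
np.set_printoptions(precision=4,suppress=True)
f=grab("wrist"); print(f["state"]["eef_pos"],f["state"]["contact_force"])
cv2.imwrite("pics/w10c.png",cv2.resize(f["frame"][130:260,165:340,::-1],(770,572),interpolation=cv2.INTER_CUBIC))
m=mask(f,254,195,60,60,lambda H,S,V:(H>105)&(H<125)&(S>150)); print(fitcirc(f,m,.046)); P=cloud(f); q=P[m>0]; print(np.median(q,0))
A=np.c_[q[:,:2]-q[:,:2].mean(0),np.ones(len(q))]; print("plane",np.linalg.lstsq(A,q[:,2],rcond=None)[0])
f=grab("scene"); cv2.imwrite("pics/s10.png",cv2.resize(f["frame"][165:240,265:365,::-1],(800,600),interpolation=cv2.INTER_CUBIC))
E
```

```text
[0.6084 0.1347 0.1211] [-1.3162  0.3029 -0.479 ]
(array([0.6071, 0.1342]), np.float64(0.01839045852963427))
[0.6067 0.1341 0.0456]
plane [-0.6369  0.0033  0.0465]
```

View pics/w10c.png

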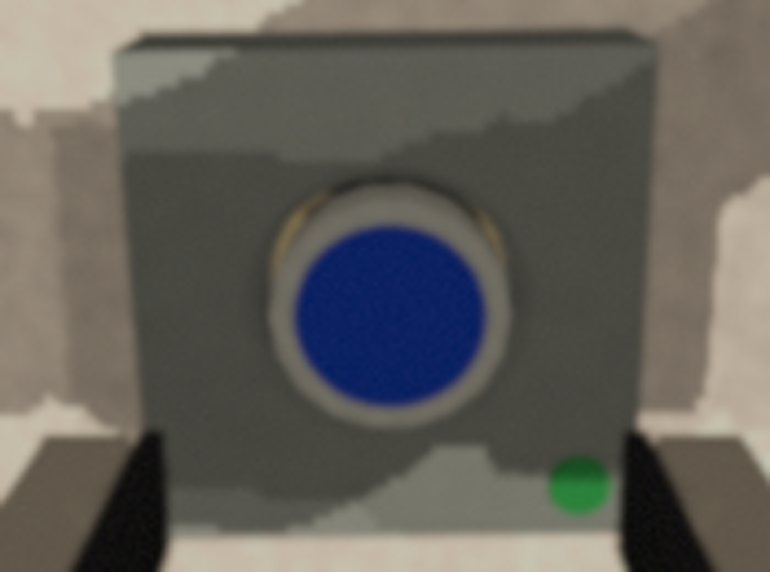

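View pics/s10.png

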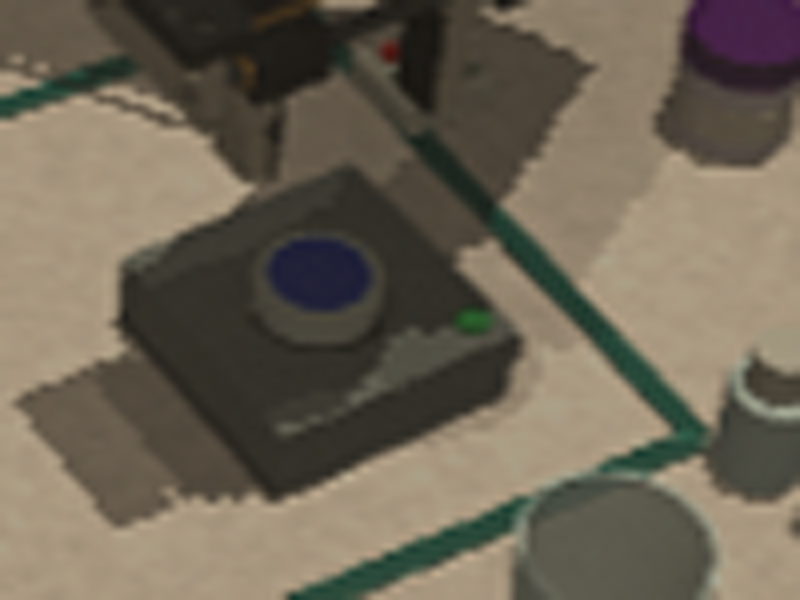

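The filter is level with its top at 0.0456 m (expected 0.046) and centred in the port. Next the jar.

Request:
send_rows --pt "4.5 38.2 0 0 0 0" --pt "4.5 38.2 0 0 0 0" --pt "4.5 38.2 0 0 0 0" --pt "4.5 38.2 0 0 0 0" --pt "4.5 38.2 0 0 0 0" --hand 0.82

```text
time: 14.87
eef_pos: [0.5843, 0.3263, 0.1178]
tcp_rot: [[-1.0, 0.002, -0.002], [0.002, 1.0, -0.002], [0.002, -0.002, -1.0]]
contact_force: [0.9, 0.6, 0.0]
grip_width: 0.82
```

Request:
send_rows --pt "4.5 38.2 0 0 0 0" --pt "0 0 0 0 0 0" --pt "0 0 0 0 0 0" --pt "0 0 0 0 0 0" --pt "0 0 0 0 0 0"

```text
time: 15.28
eef_pos: [0.5806, 0.3623, 0.1183]
tcp_rot: [[-1.0, 0.002, -0.001], [0.002, 1.0, -0.001], [0.001, -0.001, -1.0]]
contact_force: [0.2, -0.5, -0.1]
grip_width: 0.815
```

```bash
python3 - <<'E'
from h import *
np.set_printoptions(precision=4,suppress=True)
f=grab("wrist"); print(f["state"]["eef_pos"])
cv2.imwrite("pics/w11.png",cv2.resize(f["frame"][:,:,::-1],(768,576),interpolation=cv2.INTER_CUBIC))
m=mask(f,256,200,120,90,lambda H,S,V:(H>135)&(H<160)&(S>110)); print(fitcirc(f,m,.056)); P=cloud(f); print(np.median(P[m>0],0),m.sum())
q=P[m>0]; q=q[q[:,2]>.052]; print(q.min(0),q.max(0))
E
```

```text
[0.5806 0.3623 0.1183]
(array([0.5781, 0.3669]), np.float64(0.025520455448037223))
[0.5776 0.3667 0.0552] 2721
[0.4992 0.3417 0.0522] [0.6046 0.3919 0.2757]
```

View pics/w11.png

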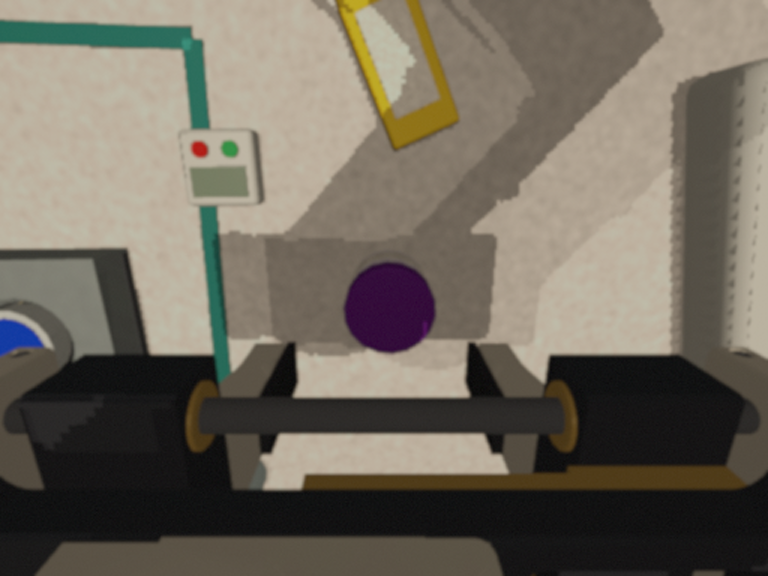

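Request:
send_rows --pt "2 4 0 0 0 0" --pt "0 0 30 0 0 0" --pt "0 0 35 0 0 0" --pt "0 0 25 0 0 0" --pt "0 0 10 0 0 0"

```text
time: 15.75
eef_pos: [0.5772, 0.3651, 0.0154]
tcp_rot: [[-1.0, 0.003, -0.004], [0.003, 1.0, -0.003], [0.004, -0.003, -1.0]]
contact_force: [-0.5, -0.7, -0.2]
grip_width: 0.821
```

Request:
send_rows --pt "0 0 2 0 0 0" --pt "0 0 0 0 0 0" --pt "0 0 0 0 0 0" --pt "0 0 0 0 0 0"

```text
time: 16.08
eef_pos: [0.58, 0.3683, 0.0193]
tcp_rot: [[-1.0, 0.001, 0.002], [0.001, 1.0, 0.002], [-0.002, 0.002, -1.0]]
contact_force: [-0.1, -0.2, 0.3]
grip_width: 0.816
```

Request:
send_rows --pt "0 0 0 0 0 0" --pt "0 0 0 0 0 0" --pt "0 0 0 0 0 0" --pt "0 0 0 0 0 0" --pt "0 0 0 0 0 0" --hand 0.4 --force 25

```text
time: 16.5
eef_pos: [0.5791, 0.3676, 0.0179]
tcp_rot: [[-1.0, 0.001, 0.001], [0.001, 1.0, 0.0], [-0.001, 0.0, -1.0]]
contact_force: [-1.5, -0.6, 4.3]
grip_width: 0.607
```

Request:
send_rows --pt "0 0 -15 0 0 0" --pt "0 0 -35 0 0 0" --pt "0 0 -40 0 0 0" --pt "-2.6 -37.4 0 0 0 0" --pt "-2.6 -37.4 0 0 0 0"

```text
time: 16.92
eef_pos: [0.5851, 0.2945, 0.1099]
tcp_rot: [[-1.0, -0.002, 0.004], [-0.002, 1.0, 0.004], [-0.004, 0.004, -1.0]]
contact_force: [-0.2, -1.3, -2.4]
grip_width: 0.61
```

Request:
send_rows --pt "-2.6 -37.4 0 0 0 0" --pt "-2.6 -37.4 0 0 0 0" --pt "-2.6 -37.4 0 0 0 0" --pt "-2.6 -37.4 0 0 0 0" --pt "-2.6 -37.4 0 0 0 0"

```text
time: 17.33
eef_pos: [0.5963, 0.1039, 0.1071]
tcp_rot: [[-1.0, 0.001, -0.0], [0.001, 1.0, 0.0], [0.0, 0.0, -1.0]]
contact_force: [1.5, -0.8, -1.0]
grip_width: 0.604
```

Request:
send_rows --pt "-2.6 -37.4 0 0 0 0" --pt "-2.6 -37.4 0 0 0 0" --pt "-2.6 -37.4 0 0 0 0" --pt "0 0 0 0 0 0" --pt "0 0 0 0 0 0"

```text
time: 17.75
eef_pos: [0.604, -0.0088, 0.1069]
tcp_rot: [[-1.0, 0.005, -0.001], [0.005, 1.0, -0.0], [0.001, -0.0, -1.0]]
contact_force: [0.2, 0.6, -1.6]
grip_width: 0.608
```

Request:
send_rows --pt "0 0 0 0 0 0" --pt "0 0 20 0 0 0" --pt "0 0 25 0 0 0" --pt "0 0 20 0 0 0" --pt "0 0 0 0 0 0"

```text
time: 18.17
eef_pos: [0.6016, -0.0057, 0.0382]
tcp_rot: [[-1.0, 0.0, -0.006], [0.0, 1.0, -0.001], [0.006, -0.001, -1.0]]
contact_force: [-1.0, -1.2, -2.3]
grip_width: 0.608
```

Request:
send_rows --pt "0 0 0 0 0 0" --pt "0 0 0 0 0 0" --pt "0 0 0 0 0 0"

```text
time: 18.42
eef_pos: [0.6055, -0.0058, 0.0438]
tcp_rot: [[-1.0, 0.0, 0.002], [0.0, 1.0, 0.0], [-0.002, 0.0, -1.0]]
contact_force: [0.2, 0.2, -0.9]
grip_width: 0.608
```

```bash
python3 - <<'E'
from h import *
np.set_printoptions(precision=4,suppress=True)
f=grab("wrist"); print(f["state"]["eef_pos"],f["state"]["grip_width"])
cv2.imwrite("pics/w12.png",cv2.resize(f["frame"][:,:,::-1],(768,576),interpolation=cv2.INTER_CUBIC))
f=grab("scene"); cv2.imwrite("pics/s12.png",cv2.resize(f["frame"][165:270,195:335,::-1],(800,600),interpolation=cv2.INTER_CUBIC))
E
```

```text
[ 0.6055 -0.0058  0.0438] 0.608086077140366
```

View pics/w12.png

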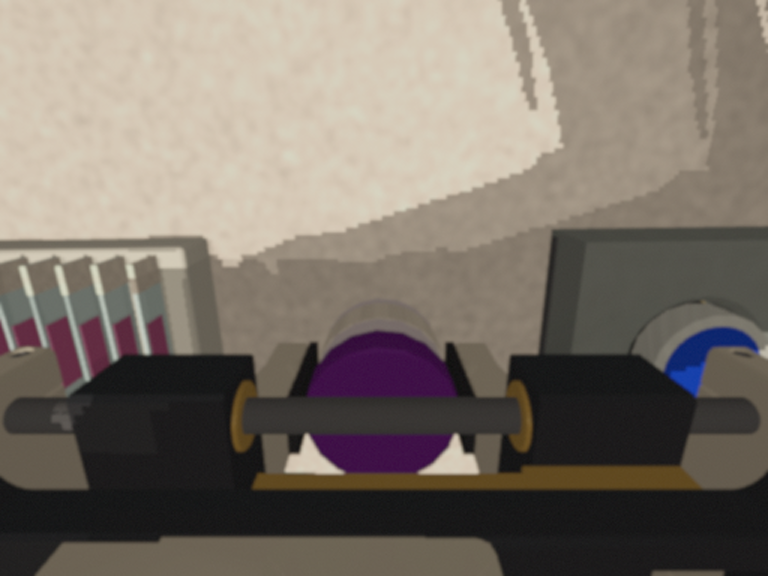

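View pics/s12.png

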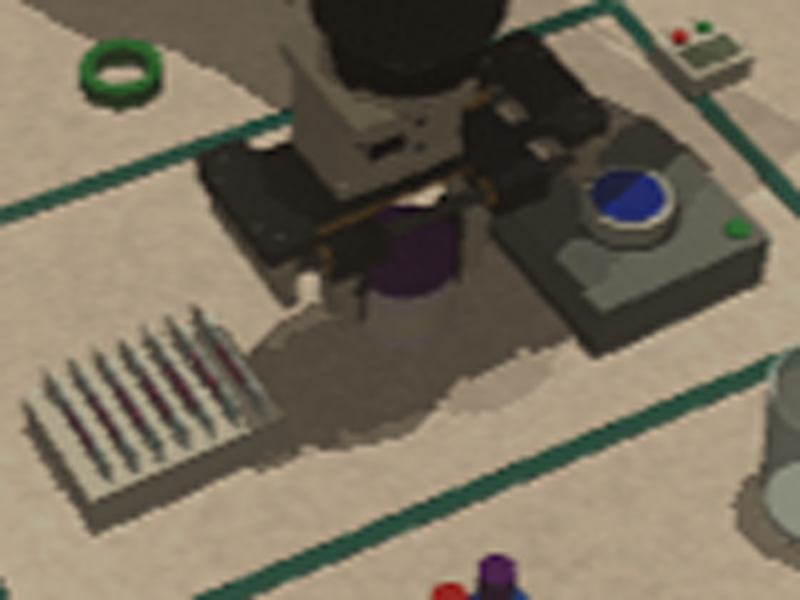

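```bash
python3 - <<'E'
from h import *
np.set_printoptions(precision=4,suppress=True)
import pickle
f=grab("wrist"); pickle.dump(f,open("w12.pkl","wb")); print(f["state"]["eef_pos"])
cv2.imwrite("pics/w12a.png",np.hstack([cv2.resize(f["frame"][150:230,80:160,::-1],(400,400),interpolation=cv2.INTER_CUBIC),cv2.resize(f["frame"][140:220,350:430,::-1],(400,400),interpolation=cv2.INTER_CUBIC)]))
E
```

```text
[ 0.6053 -0.0061  0.0437]
```

View pics/w12a.png

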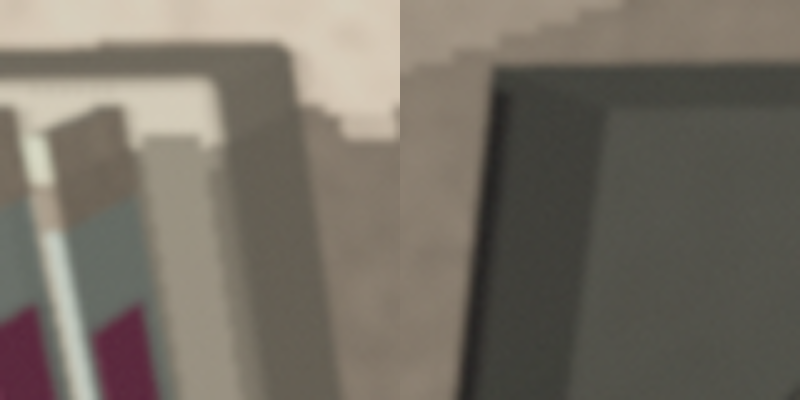

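```bash
python3 - <<'E'
from h import *
np.set_printoptions(precision=4,suppress=True)
import pickle
f=pickle.load(open("w12.pkl","rb"))
print("rack bot",pt(f,137.5,159,0),"top",pt(f,122.6,165,.028),"bot edge far",pt(f,148,230,0))
a,b=pt(f,80,150+52/5,0),pt(f,80+270/5,150+44/5,0); print("rack front bottom edge",a,b,"yaw",np.degrees(np.arctan((a-b)[0]/(b-a)[1])))
a,b=pt(f,80,150+78/5,.028),pt(f,80+200/5,150+75/5,.028); print("rack front top edge",a,b,"yaw",np.degrees(np.arctan((a-b)[0]/(b-a)[1])))
print("lamp bot",pt(f,368.4,153,0),"top",pt(f,391.4,161.2,.036),pt(f,384,220,.036))
E
```

```text
rack bot [ 0.5594 -0.0924  0.    ] top [ 0.5582 -0.0904  0.028 ] bot edge far [ 0.617  -0.0913  0.    ]
rack front bottom edge [ 0.5604 -0.1353  0.    ] [ 0.5592 -0.095   0.    ] yaw 1.7219690422747058
rack front top edge [ 0.5586 -0.1179  0.028 ] [ 0.5582 -0.0921  0.028 ] yaw 0.8890562916752517
lamp bot [0.5549 0.0784 0.    ] top [0.5542 0.0779 0.036 ] [0.593 0.079 0.036]
```

Request:
send_rows --pt "0 0 12 0 0 0" --pt "0 0 8 0 0 0" --pt "0 0 2 0 0 0" --pt "0 0 0 0 0 0" --pt "0 0 0 0 0 0"

```text
time: 18.98
eef_pos: [0.6044, -0.0067, 0.0203]
tcp_rot: [[-1.0, 0.001, -0.0], [0.001, 1.0, -0.0], [0.0, -0.0, -1.0]]
contact_force: [-0.2, 0.2, -0.5]
grip_width: 0.607
```

Request:
send_rows --pt "0 0 0 0 0 0" --pt "0 0 0 0 0 0" --pt "0 0 0 0 0 0"

```text
time: 19.23
eef_pos: [0.6046, -0.0066, 0.0206]
tcp_rot: [[-1.0, 0.001, 0.001], [0.001, 1.0, 0.0], [-0.001, 0.0, -1.0]]
contact_force: [-0.3, 0.5, -0.5]
grip_width: 0.609
```

Request:
send_rows --pt "0 0 1.5 0 0 0" --pt "0 0 1 0 0 0" --pt "0 0 0 0 0 0" --pt "0 0 0 0 0 0" --pt "0 0 0 0 0 0"

```text
time: 19.65
eef_pos: [0.6045, -0.0066, 0.0179]
tcp_rot: [[-1.0, 0.001, 0.0], [0.001, 1.0, 0.0], [-0.0, 0.0, -1.0]]
contact_force: [-1.6, 0.2, 1.7]
grip_width: 0.609
```

Request:
send_rows --pt "0 0 0 0 0 0" --pt "0 0 0 0 0 0" --pt "0 0 0 0 0 0" --pt "0 0 0 0 0 0" --hand 0.78

```text
time: 19.98
eef_pos: [0.6044, -0.0067, 0.0177]
tcp_rot: [[-1.0, 0.001, -0.0], [0.001, 1.0, -0.0], [0.0, -0.0, -1.0]]
contact_force: [0.3, 0.4, 0.1]
grip_width: 0.772
```

Request:
send_rows --pt "0 0 -20 0 0 0" --pt "0 0 -40 0 0 0" --pt "0 0 -40 0 0 0" --pt "0 0 0 0 0 0" --pt "0 0 0 0 0 0"

```text
time: 20.4
eef_pos: [0.6062, -0.0062, 0.1208]
tcp_rot: [[-1.0, 0.001, 0.006], [0.001, 1.0, 0.002], [-0.006, 0.002, -1.0]]
contact_force: [0.3, -0.5, -1.1]
grip_width: 0.779
```

```bash
python3 - <<'E'
from h import *
np.set_printoptions(precision=4,suppress=True)
f=grab("wrist"); print(f["state"]["eef_pos"])
cv2.imwrite("pics/w13.png",cv2.resize(f["frame"][:,:,::-1],(768,576),interpolation=cv2.INTER_CUBIC))
m=mask(f,256,200,120,65,lambda H,S,V:(H>135)&(H<160)&(S>110)); print(fitcirc(f,m,.056))
E
```

```text
[ 0.6062 -0.0062  0.1208]
(array([ 0.6031, -0.0065]), np.float64(0.025424772670236257))
```

View pics/w13.png

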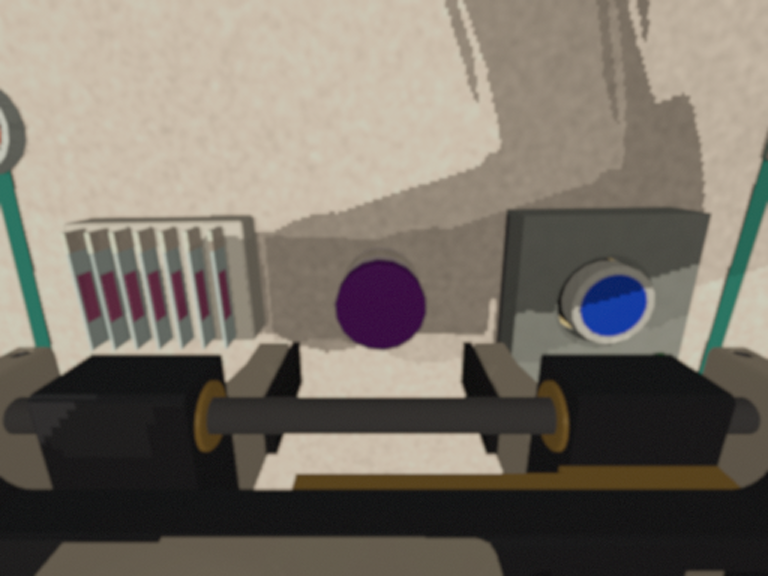

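The jar stands at about (0.603, -0.0065), mid-way. This view at (66–252, 217–228) shows the rack's whole front, so I'll measure it now for the box.

```bash
python3 - <<'E'
from h import *
np.set_printoptions(precision=4,suppress=True)
import pickle
f=grab("wrist"); pickle.dump(f,open("w13.pkl","wb")); print(f["state"]["eef_pos"])
cv2.imwrite("pics/w13a.png",cv2.resize(f["frame"][135:195,35:185,::-1],(800,320),interpolation=cv2.INTER_CUBIC))
cv2.imwrite("pics/w13b.png",cv2.resize(f["frame"][130:190,330:480,::-1],(800,320),interpolation=cv2.INTER_CUBIC))
E
```

```text
[ 0.6048 -0.0064  0.1189]
```

View pics/w13a.png

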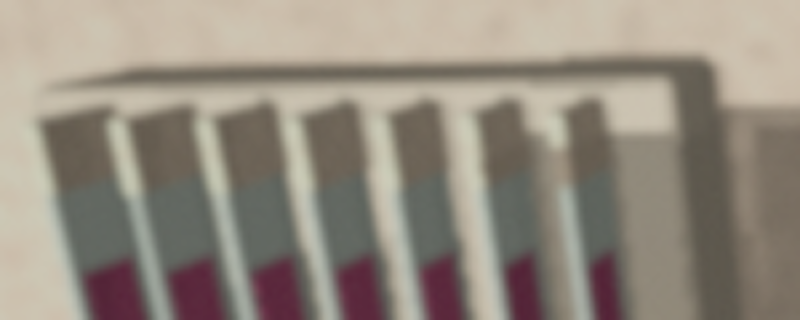

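View pics/w13b.png

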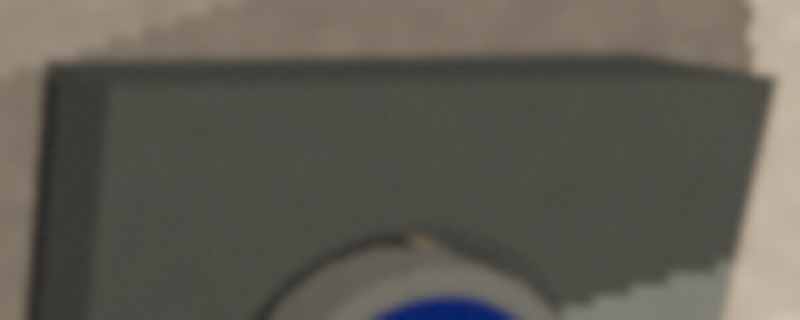

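```bash
python3 - <<'E'
from h import *
np.set_printoptions(precision=4,suppress=True)
import pickle
f=pickle.load(open("w13.pkl","rb")); k=160/30
for n,o,c in (("rack",(35,135),[(130,70,0),(712,60,0),(40,90,.028),(672,76,.028)]),("lamp",(330,130),[(48,65,0),(630,57,0),(105,83,.036),(773,78,.036)])):
    p=[pt(f,o[0]+u/k-.4,o[1]+v/k-.4,z) for u,v,z in c]
    for a,b in ((p[0],p[1]),(p[2],p[3])):
        print(n,a,b,"len",np.linalg.norm(a-b),"yaw",np.degrees(np.arctan(-(b-a)[0]/(b-a)[1])),"mid",(a+b)/2)
E
```

```text
rack [ 0.5609 -0.2026  0.    ] [ 0.5591 -0.0925  0.    ] len 0.11009003499136494 yaw 0.9462836596191704 mid [ 0.56   -0.1475  0.    ]
rack [ 0.5604 -0.1987  0.028 ] [ 0.5581 -0.0908  0.028 ] len 0.10794375584460227 yaw 1.231741834954474 mid [ 0.5592 -0.1448  0.028 ]
lamp [0.5551 0.0785 0.    ] [0.5537 0.1874 0.    ] len 0.10892430291646339 yaw 0.7499430235960654 mid [0.5544 0.133  0.    ]
lamp [0.5538 0.0771 0.036 ] [0.5531 0.1863 0.036 ] len 0.10923120369786386 yaw 0.3960807431424735 mid [0.5534 0.1317 0.036 ]
```

Rack front mid is (0.5596, -0.1462), yaw about +1°, so the box target is (0.4995, -0.147) with yaw +1°. Next to the yellow box, turning the jaws across its width.

Request:
send_rows --pt "15.9 37.4 -4 0 0 0" --pt "15.9 37.4 -4 0 0 0" --pt "15.9 37.4 -4 0 0 0" --pt "15.9 37.4 0 0 0 0" --pt "15.9 37.4 0 0 0 0" --hand 0.7

```text
time: 20.92
eef_pos: [0.5236, 0.1815, 0.1286]
tcp_rot: [[-1.0, 0.002, -0.002], [0.002, 1.0, -0.001], [0.002, -0.001, -1.0]]
contact_force: [0.7, 0.9, -0.3]
grip_width: 0.7
```

Request:
send_rows --pt "15.9 37.4 0 0 0 0" --pt "15.9 37.4 0 0 0 0" --pt "15.9 37.4 0 0 0 0" --pt "15.9 37.4 0 0 0 0" --pt "15.9 37.4 0 0 0 0"

```text
time: 21.33
eef_pos: [0.4442, 0.3686, 0.1283]
tcp_rot: [[-1.0, 0.001, -0.001], [0.001, 1.0, -0.002], [0.001, -0.002, -1.0]]
contact_force: [0.7, 0.4, 0.6]
grip_width: 0.699
```

Request:
send_rows --pt "0 0 0 0 0 -6" --pt "0 0 0 0 0 -6" --pt "0 0 0 0 0 -6" --pt "0 0 0 0 0 -5.2" --pt "0 0 0 0 0 0"

```text
time: 21.75
eef_pos: [0.4452, 0.367, 0.1281]
tcp_rot: [[-0.918, -0.397, -0.002], [-0.397, 0.918, -0.002], [0.003, -0.002, -1.0]]
contact_force: [-0.9, -0.1, 0.8]
grip_width: 0.699
```

Request:
send_rows --pt "0 0 0 0 0 0" --pt "0 0 0 0 0 0" --pt "0 0 0 0 0 0"

```text
time: 22.0
eef_pos: [0.4458, 0.3673, 0.1293]
tcp_rot: [[-0.921, -0.391, -0.0], [-0.391, 0.921, -0.001], [0.001, -0.0, -1.0]]
contact_force: [-0.1, -0.2, 0.0]
grip_width: 0.7
```

```bash
python3 - <<'E'
from h import *
np.set_printoptions(precision=4,suppress=True)
f=grab("wrist"); print(f["state"]["eef_pos"],f["state"]["tcp_rot"][:2,:2])
cv2.imwrite("pics/w14.png",cv2.resize(f["frame"][:,:,::-1],(768,576),interpolation=cv2.INTER_CUBIC))
m=mask(f,256,140,150,130,lambda H,S,V:(H>18)&(H<35)&(S>140)&(V>60))
m=cv2.morphologyEx(m,cv2.MORPH_CLOSE,np.ones((25,25),np.uint8))
P=cloud(f); k=(m>0)&(abs(P[...,2]-.032)<.006); q=(P[k][:,:2]*1000).astype(np.float32); print(cv2.minAreaRect(q), np.median(P[k],0))
E
```

```text
[0.4458 0.3673 0.1293] [[-0.9206 -0.3906]
 [-0.3906  0.9206]]
((444.2996520996094, 371.3894958496094), (83.72106170654297, 38.910675048828125), 23.4277400970459) [0.4347 0.3688 0.0312]
```

View pics/w14.png

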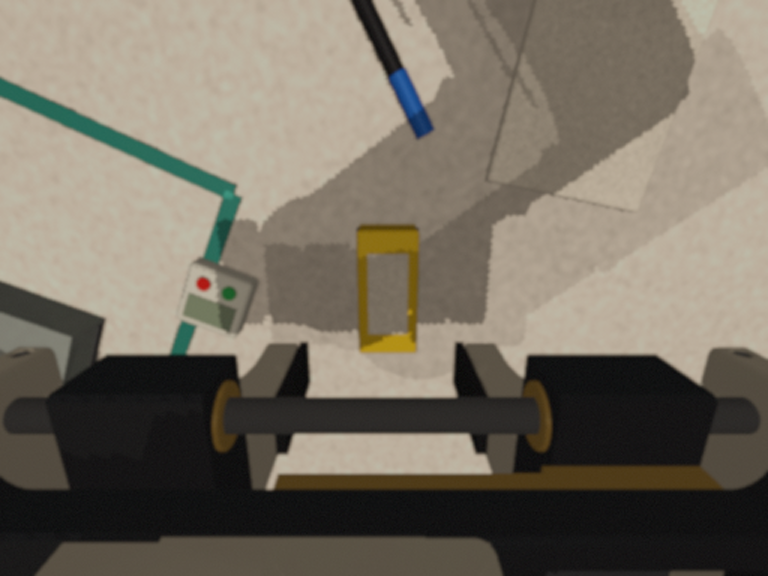

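Request:
send_rows --pt "0 3.5 0 0 0 -0.4" --pt "0 0 40 0 0 0" --pt "0 0 40 0 0 0" --pt "0 0 28 0 0 0" --pt "0 0 10 0 0 0"

```text
time: 22.47
eef_pos: [0.4428, 0.3686, 0.0077]
tcp_rot: [[-0.917, -0.398, -0.004], [-0.398, 0.917, -0.005], [0.005, -0.003, -1.0]]
contact_force: [-0.2, -1.4, 0.7]
grip_width: 0.698
```

Request:
send_rows --pt "0 0 0 0 0 0" --pt "0 0 0 0 0 0" --pt "0 0 0 0 0 0" --pt "0 0 0 0 0 0" --pt "0 0 0 0 0 0"

```text
time: 22.88
eef_pos: [0.4452, 0.3718, 0.0135]
tcp_rot: [[-0.917, -0.399, 0.002], [-0.399, 0.917, 0.003], [-0.003, 0.002, -1.0]]
contact_force: [-0.7, -0.1, 0.3]
grip_width: 0.699
```

Request:
send_rows --pt "0 0 0 0 0 0" --pt "0 0 0 0 0 0" --pt "0 0 0 0 0 0" --pt "0 0 0 0 0 0" --pt "0 0 0 0 0 0" --hand 0.3 --force 25

```text
time: 23.3
eef_pos: [0.4446, 0.3709, 0.012]
tcp_rot: [[-0.917, -0.399, 0.0], [-0.399, 0.917, 0.0], [-0.0, 0.0, -1.0]]
contact_force: [-1.6, 0.3, 3.5]
grip_width: 0.453
```

Request:
send_rows --pt "0 0 -20 0 0 0" --pt "0 0 -40 0 0 0" --pt "0 0 -30 0 0 0" --pt "11.2 -35.5 0 0 0 0" --pt "11.2 -35.5 0 0 0 0"

```text
time: 23.72
eef_pos: [0.4531, 0.2983, 0.1036]
tcp_rot: [[-0.916, -0.402, 0.003], [-0.402, 0.916, 0.003], [-0.004, 0.002, -1.0]]
contact_force: [0.9, -1.1, -1.6]
grip_width: 0.455
```

Request:
send_rows --pt "11.2 -35.5 0 0 0 0" --pt "11.2 -35.5 0 0 0 0" --pt "11.2 -35.5 0 0 0 0" --pt "11.2 -35.5 0 0 0 0" --pt "11.2 -35.5 0 0 0 0"

```text
time: 24.13
eef_pos: [0.4715, 0.1099, 0.1018]
tcp_rot: [[-0.917, -0.4, 0.0], [-0.4, 0.917, 0.0], [-0.0, 0.0, -1.0]]
contact_force: [1.6, 1.3, -1.2]
grip_width: 0.457
```

Request:
send_rows --pt "11.2 -35.5 0 0 0 0" --pt "11.2 -35.5 0 0 0 0" --pt "11.2 -35.5 0 0 0 0" --pt "11.2 -35.5 0 0 0 0" --pt "11.2 -35.5 0 0 0 0"

```text
time: 24.55
eef_pos: [0.4911, -0.0752, 0.1018]
tcp_rot: [[-0.917, -0.399, 0.0], [-0.399, 0.917, 0.0], [-0.0, 0.0, -1.0]]
contact_force: [1.1, 0.8, -2.1]
grip_width: 0.455
```

Request:
send_rows --pt "11.2 -35.5 0 0 0 0" --pt "11.2 -35.5 0 0 0 0" --pt "0 0 0 0 0 -6.75" --pt "0 0 0 0 0 -6.75" --pt "0 0 0 0 0 -6.75"

```text
time: 24.97
eef_pos: [0.4987, -0.1486, 0.1013]
tcp_rot: [[-0.72, -0.694, -0.001], [-0.694, 0.72, 0.0], [0.001, 0.001, -1.0]]
contact_force: [-0.1, 0.0, -0.6]
grip_width: 0.455
```

Request:
send_rows --pt "0 0 0 0 0 -6.75" --pt "0 0 0 0 0 -6.75" --pt "0 0 0 0 0 -6.75" --pt "0 0 0 0 0 -6.75" --pt "0 0 0 0 0 -6.75"

```text
time: 25.38
eef_pos: [0.4989, -0.1475, 0.1015]
tcp_rot: [[-0.21, -0.978, -0.001], [-0.978, 0.21, 0.0], [0.0, 0.001, -1.0]]
contact_force: [-1.2, -0.6, -0.8]
grip_width: 0.453
```

Request:
send_rows --pt "0 0 0 0 0 -6.75" --pt "0 0 0 0 0 -6.75" --pt "0 0 0 0 0 0" --pt "0 0 0 0 0 0" --pt "0 0 0 0 0 0"

```text
time: 25.8
eef_pos: [0.499, -0.1475, 0.1016]
tcp_rot: [[0.014, -1.0, -0.0], [-1.0, -0.014, 0.0], [-0.0, 0.0, -1.0]]
contact_force: [0.2, 0.2, -0.6]
grip_width: 0.455
```

```bash
python3 - <<'E'
from h import *
np.set_printoptions(precision=4,suppress=True)
f=grab("wrist"); s=f["state"]; print(s["eef_pos"],s["tcp_rot"],s["grip_width"],s["q"])
cv2.imwrite("pics/w15.png",cv2.resize(f["frame"][:,:,::-1],(768,576),interpolation=cv2.INTER_CUBIC))
f=grab("scene"); cv2.imwrite("pics/s15.png",cv2.resize(f["frame"][120:270,150:350,::-1],(800,600),interpolation=cv2.INTER_CUBIC))
E
```

```text
[ 0.499  -0.1475  0.1016] [[ 0.014  -0.9999 -0.0003]
 [-0.9999 -0.014   0.    ]
 [-0.      0.0003 -1.    ]] 0.45470732311867723 [  5.1636  12.9678 -28.2343  -0.0032 -48.8153  -4.3603]
```

View pics/w15.png

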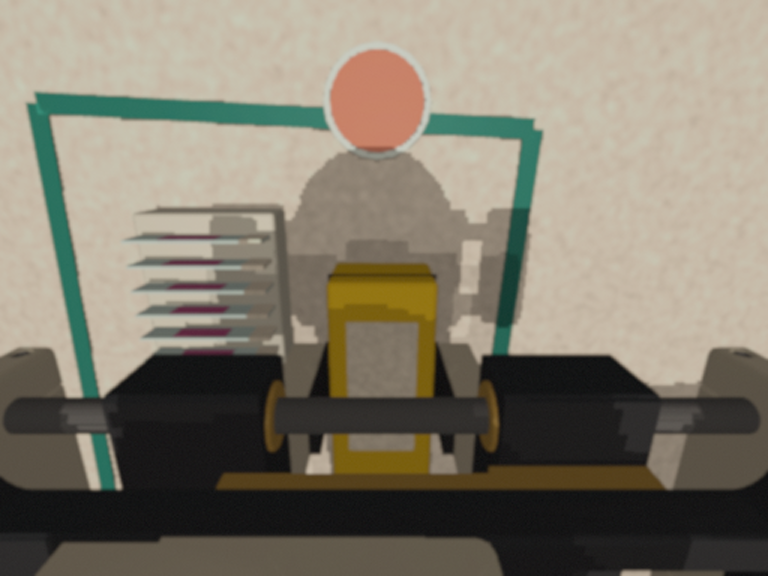

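View pics/s15.png

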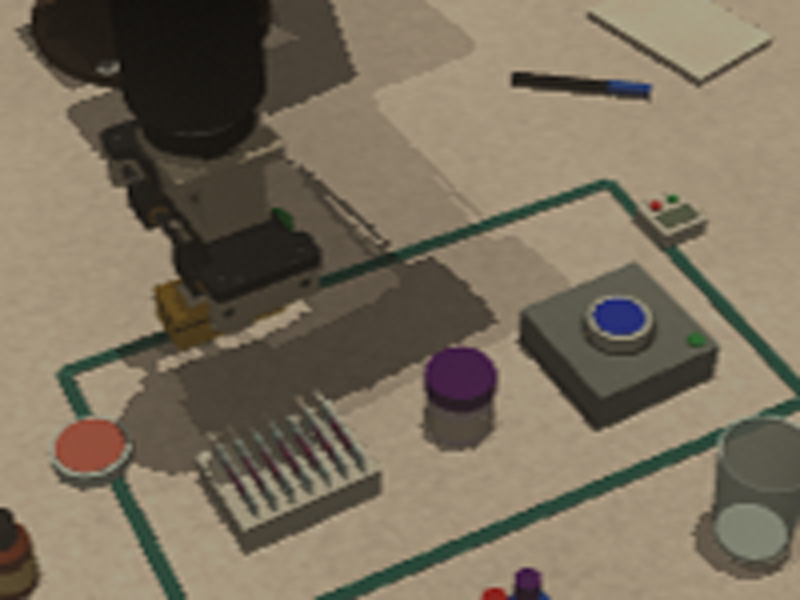

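Request:
send_rows --pt "0 0 20 0 0 0" --pt "0 0 30 0 0 0" --pt "0 0 22 0 0 0" --pt "0 0 8 0 0 0" --pt "0 0 0 0 0 0"

```text
time: 26.32
eef_pos: [0.4976, -0.1476, 0.0199]
tcp_rot: [[0.017, -1.0, -0.004], [-1.0, -0.017, -0.0], [0.0, 0.004, -1.0]]
contact_force: [0.2, -0.5, -0.1]
grip_width: 0.454
```

Request:
send_rows --pt "0 0 0 0 0 0" --pt "0 0 0 0 0 0" --pt "0 0 0 0 0 0" --pt "0 0 0 0 0 0" --pt "0 0 0 0 0 0"

```text
time: 26.73
eef_pos: [0.4997, -0.1474, 0.0226]
tcp_rot: [[0.018, -1.0, 0.002], [-1.0, -0.018, 0.0], [-0.0, -0.002, -1.0]]
contact_force: [-0.3, -0.5, -0.2]
grip_width: 0.457
```

```bash
python3 - <<'E'
from h import *
import pickle
np.set_printoptions(precision=4,suppress=True)
f=grab("wrist"); s=f["state"]; print(s["eef_pos"],s["tcp_rot"][:2,:2],s["contact_force"]); pickle.dump(f,open("w16.pkl","wb"))
cv2.imwrite("pics/w16.png",cv2.resize(f["frame"][:,:,::-1],(768,576),interpolation=cv2.INTER_CUBIC))
E
```

```text
[ 0.4997 -0.1474  0.0226] [[ 0.0179 -0.9998]
 [-0.9998 -0.0179]] [-0.2755 -0.5129 -0.2343]
```

View pics/w16.png

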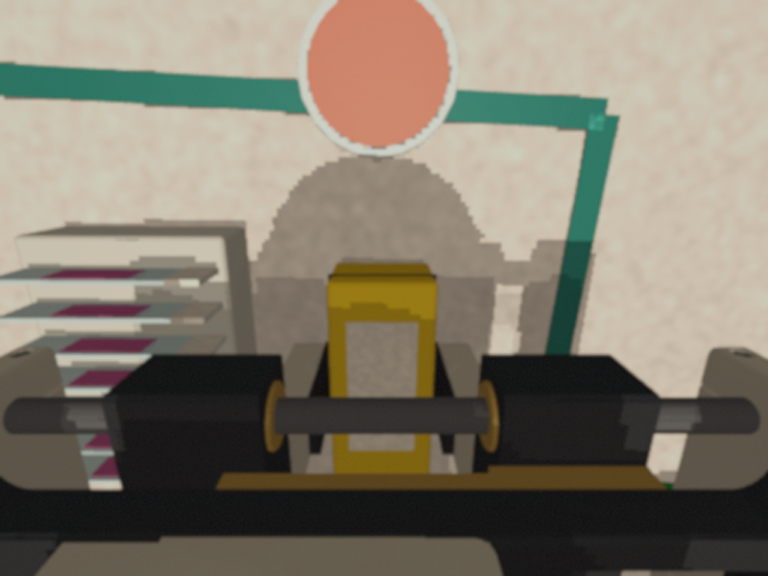

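```bash
python3 - <<'E'
from h import *
import pickle
np.set_printoptions(precision=4,suppress=True)
f=pickle.load(open("w16.pkl","rb")); z=f["state"]["eef_pos"][2]
q=lambda u,v,z: pt(f,u/1.5,v/1.5,z)
a,b=q(246,224,0),q(256,350,0); print("rack front bottom",a,b,"slope deg",np.degrees(np.arctan((b-a)[0]/(b-a)[1])))
a,b=q(225,237,.028),q(236,350,.028); print("rack front top",a,b)
for a,b,c in ((329,277,.020),(437,277,.020),(336,264,-.012),(431,264,-.012)): print("box",q(a,b,z+c))
print("box top near edges", q(334,470,z+.02),q(430,470,z+.02))
E
```

```text
rack front bottom [ 0.5596 -0.202   0.    ] [ 0.5595 -0.1413  0.    ] slope deg -0.0015864894493290945
rack front top [ 0.5586 -0.2011  0.028 ] [ 0.5585 -0.1548  0.028 ]
box [ 0.5181 -0.1904  0.0426]
box [ 0.4806 -0.1912  0.0426]
box [ 0.5192 -0.1873  0.0106]
box [ 0.4788 -0.1881  0.0106]
box top near edges [ 0.5177 -0.1089  0.0426] [ 0.4786 -0.1097  0.0426]
```

Request:
send_rows --pt "0 0 6 0 0 0.3" --pt "0 0 3 0 0 0" --pt "0 0 1.2 0 0 0" --pt "0 0 0 0 0 0" --pt "0 0 0 0 0 0"

```text
time: 27.2
eef_pos: [0.499, -0.1475, 0.0119]
tcp_rot: [[0.013, -1.0, -0.0], [-1.0, -0.013, -0.0], [0.0, 0.0, -1.0]]
contact_force: [-2.7, 1.2, 9.2]
grip_width: 0.458
```

Request:
send_rows --pt "0 0 0 0 0 0" --pt "0 0 0 0 0 0" --pt "0 0 0 0 0 0" --pt "0 0 0 0 0 0"

```text
time: 27.53
eef_pos: [0.499, -0.1475, 0.0119]
tcp_rot: [[0.013, -1.0, -0.0], [-1.0, -0.013, -0.0], [0.0, 0.0, -1.0]]
contact_force: [-2.5, 1.6, 10.2]
grip_width: 0.457
```

Request:
send_rows --pt "0 0 0 0 0 0" --pt "0 0 0 0 0 0" --pt "0 0 0 0 0 0" --pt "0 0 0 0 0 0" --hand 0.58

```text
time: 27.87
eef_pos: [0.499, -0.1475, 0.0112]
tcp_rot: [[0.013, -1.0, -0.0], [-1.0, -0.013, -0.0], [0.0, 0.0, -1.0]]
contact_force: [0.9, -0.4, 0.4]
grip_width: 0.578
```

Request:
send_rows --pt "0 0 -15 0 0 0" --pt "0 0 -30 0 0 0" --pt "0 0 -40 0 0 0" --pt "0 0 -10 0 0 0" --pt "0 0 0 0 0 0"

```text
time: 28.28
eef_pos: [0.5017, -0.1475, 0.1103]
tcp_rot: [[0.013, -1.0, 0.007], [-1.0, -0.013, -0.0], [0.0, -0.007, -1.0]]
contact_force: [1.2, -0.5, -1.0]
grip_width: 0.58
```

```bash
python3 - <<'E'
from h import *
import pickle
np.set_printoptions(precision=4,suppress=True)
f=grab("wrist"); s=f["state"]; print(s["eef_pos"],s["contact_force"],s["grip_width"])
cv2.imwrite("pics/w17.png",cv2.resize(f["frame"][:,:,::-1],(768,576),interpolation=cv2.INTER_CUBIC))
m=mask(f,256,220,60,100,lambda H,S,V:(H>18)&(H<35)&(S>140)&(V>50))
m=cv2.morphologyEx(m,cv2.MORPH_CLOSE,np.ones((25,25),np.uint8)); P=cloud(f); k=(m>0)&(abs(P[...,2]-.032)<.005); print(cv2.minAreaRect((P[k][:,:2]*1000).astype(np.float32)))
E
```

```text
[ 0.5017 -0.1475  0.1103] [ 1.2361 -0.4584 -1.0303] 0.5795896859257892
((498.2323303222656, -146.9482879638672), (39.161827087402344, 83.78877258300781), 0.875517725944519)
```

View pics/w17.png

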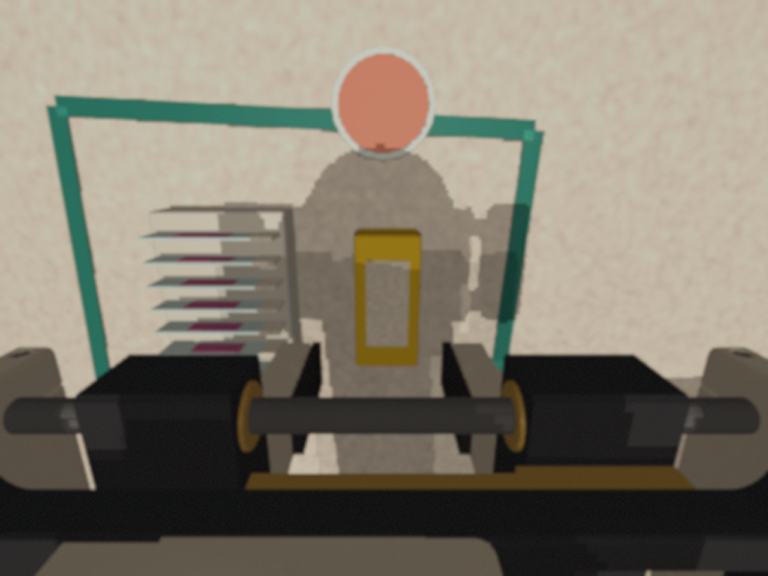

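The box lies at (0.498, -0.147), yaw 0.9°, with a gap of about 4.1 cm. Now the amber bottle, with the jaws turned back along y.

Request:
send_rows --pt "33 -12.6 0 0 0 0" --pt "33 -12.6 0 0 0 0" --pt "33 -12.6 0 0 0 0" --pt "33 -12.6 0 0 0 0" --pt "33 -12.6 0 0 0 0" --hand 0.65

```text
time: 28.75
eef_pos: [0.564, -0.3131, 0.1049]
tcp_rot: [[0.013, -1.0, -0.002], [-1.0, -0.013, 0.001], [-0.001, 0.002, -1.0]]
contact_force: [0.9, 1.3, -0.3]
grip_width: 0.648
```

Request:
send_rows --pt "33 -12.6 0 0 0 0" --pt "0 0 -10 0 0 7" --pt "0 0 -10 0 0 7" --pt "0 0 0 0 0 7" --pt "0 0 0 0 0 7"

```text
time: 29.17
eef_pos: [0.5768, -0.3449, 0.1251]
tcp_rot: [[-0.464, -0.886, -0.001], [-0.886, 0.464, 0.001], [0.0, 0.002, -1.0]]
contact_force: [-0.2, 0.8, 0.1]
grip_width: 0.651
```

Request:
send_rows --pt "0 0 0 0 0 7" --pt "0 0 0 0 0 7" --pt "0 0 0 0 0 7" --pt "0 0 0 0 0 7" --pt "0 0 0 0 0 7"

```text
time: 29.58
eef_pos: [0.5765, -0.3442, 0.1247]
tcp_rot: [[-0.888, -0.46, -0.002], [-0.46, 0.888, 0.001], [0.002, 0.002, -1.0]]
contact_force: [0.9, -0.4, -0.1]
grip_width: 0.651
```

Request:
send_rows --pt "0 0 0 0 0 7" --pt "0 0 0 0 0 7" --pt "0 0 0 0 0 7" --pt "0 0 0 0 0 6.7" --pt "0 0 0 0 0 0"

```text
time: 30.0
eef_pos: [0.5765, -0.3442, 0.1247]
tcp_rot: [[-1.0, 0.005, -0.002], [0.005, 1.0, 0.001], [0.002, 0.001, -1.0]]
contact_force: [-0.5, 0.4, 0.4]
grip_width: 0.652
```

Request:
send_rows --pt "0 0 0 0 0 0" --pt "0 0 0 0 0 0" --pt "0 0 0 0 0 0"

```text
time: 30.25
eef_pos: [0.577, -0.3444, 0.126]
tcp_rot: [[-1.0, -0.003, -0.001], [-0.003, 1.0, 0.0], [0.001, 0.0, -1.0]]
contact_force: [0.4, -0.6, 0.3]
grip_width: 0.651
```

```bash
python3 - <<'E'
from h import *
import pickle
np.set_printoptions(precision=4,suppress=True)
f=grab("wrist"); s=f["state"]; print(s["eef_pos"],s["tcp_rot"][:2,:2],s["q"]); pickle.dump(f,open("w18.pkl","wb"))
cv2.imwrite("pics/w18.png",cv2.resize(f["frame"][:,:,::-1],(768,576),interpolation=cv2.INTER_CUBIC))
E
```

```text
[ 0.577  -0.3444  0.126 ] [[-1.     -0.0031]
 [-0.0031  1.    ]] [-14.2533  24.4656  -7.0499  -0.0052 -58.5274 -75.5643]
```

View pics/w18.png

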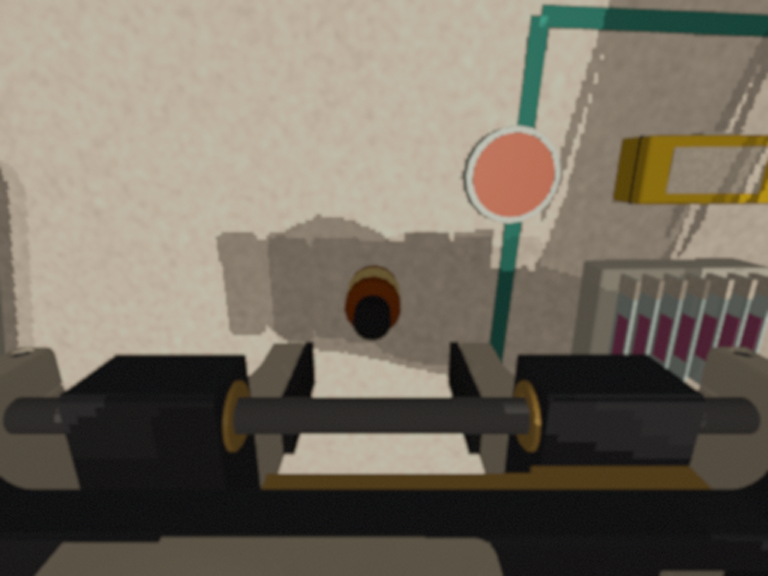

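```bash
python3 - <<'E'
from h import *
import pickle
np.set_printoptions(precision=4,suppress=True)
f=pickle.load(open("w18.pkl","rb"))
cv2.imwrite("pics/w18c.png",cv2.resize(f["frame"][168:240,208:288,::-1],(666,600),interpolation=cv2.INTER_CUBIC))
m=mask(f,248,212,14,16,lambda H,S,V:V<28); print(m.sum(),fitcirc(f,m,.068))
print("cap",pt(f,372/1.5,318/1.5,.068),"body LR",pt(f,345/1.5,306/1.5,.04),pt(f,400/1.5,306/1.5,.04))
E
```

```text
532 (array([ 0.5781, -0.3496]), np.float64(0.01101907223701236))
cap [ 0.5787 -0.3493  0.068 ] body LR [ 0.5815 -0.367   0.04  ] [ 0.5813 -0.3323  0.04  ]
```

View pics/w18c.png

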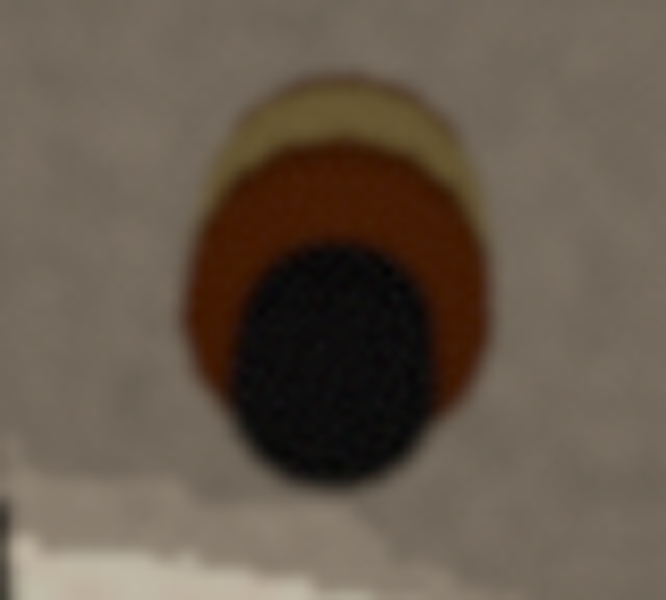

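```bash
python3 - <<'E'
from h import *
import pickle
np.set_printoptions(precision=4,suppress=True)
f=pickle.load(open("w18.pkl","rb"))
print(pt(f,247.9,225.8,.068)-[.011,0,0]); print("shoulder near edge",pt(f,247.9,168+145/8.33,.045)+[.018,0,0],"base near",pt(f,247.9,168+75/8.33,0)+[.018,0,0])
E
```

```text
[ 0.5804 -0.3494  0.068 ]
shoulder near edge [ 0.5798 -0.3499  0.045 ] base near [ 0.583  -0.3508  0.    ]
```

Request:
send_rows --pt "-4 -5.5 0 0 0 0" --pt "0 0 0 0 0 0" --pt "0 0 20 0 0 0" --pt "0 0 35 0 0 0" --pt "0 0 35 0 0 0"

```text
time: 30.72
eef_pos: [0.5826, -0.3506, 0.0372]
tcp_rot: [[-1.0, -0.001, 0.004], [-0.001, 1.0, -0.001], [-0.004, -0.001, -1.0]]
contact_force: [1.4, -0.6, -0.9]
grip_width: 0.652
```

Request:
send_rows --pt "0 0 15 0 0 0" --pt "0 0 0 0 0 0" --pt "0 0 0 0 0 0" --pt "0 0 0 0 0 0" --pt "0 0 0 0 0 0"

```text
time: 31.13
eef_pos: [0.5827, -0.3506, 0.0236]
tcp_rot: [[-1.0, -0.001, 0.003], [-0.001, 1.0, -0.001], [-0.003, -0.001, -1.0]]
contact_force: [0.3, -0.6, 0.2]
grip_width: 0.652
```

Request:
send_rows --pt "0 0 0 0 0 0" --pt "0 0 0 0 0 0" --pt "0 0 0 0 0 0" --pt "0 0 0 0 0 0" --pt "0 0 0 0 0 0" --hand 0.3 --force 20

```text
time: 31.55
eef_pos: [0.5815, -0.35, 0.0221]
tcp_rot: [[-1.0, -0.001, 0.001], [-0.001, 1.0, -0.0], [-0.001, -0.0, -1.0]]
contact_force: [-0.5, 1.3, 3.6]
grip_width: 0.403
```

Request:
send_rows --pt "0 0 -20 0 0 0" --pt "0 0 -35 0 0 0" --pt "0 0 -35 0 0 0" --pt "6.6 37.1 0 0 0 0" --pt "6.6 37.1 0 0 0 0"

```text
time: 31.97
eef_pos: [0.5693, -0.2767, 0.1138]
tcp_rot: [[-1.0, 0.002, 0.005], [0.002, 1.0, -0.001], [-0.005, -0.001, -1.0]]
contact_force: [0.2, 0.6, -1.3]
grip_width: 0.407
```

Request:
send_rows --pt "6.6 37.1 0 0 0 0" --pt "6.6 37.1 0 0 0 0" --pt "6.6 37.1 0 0 0 0" --pt "6.6 37.1 0 0 0 0" --pt "6.6 37.1 0 0 0 0"

```text
time: 32.38
eef_pos: [0.5342, -0.0888, 0.1116]
tcp_rot: [[-1.0, -0.0, 0.0], [-0.0, 1.0, 0.0], [-0.0, 0.0, -1.0]]
contact_force: [1.2, 0.4, 0.4]
grip_width: 0.409
```

Request:
send_rows --pt "6.6 37.1 0 0 0 0" --pt "6.6 37.1 0 0 0 0" --pt "6.6 37.1 0 0 0 0" --pt "6.6 37.1 0 0 0 0" --pt "6.6 37.1 0 0 0 0"

```text
time: 32.8
eef_pos: [0.5011, 0.0969, 0.1118]
tcp_rot: [[-1.0, -0.0, 0.0], [-0.0, 1.0, 0.0], [-0.0, 0.0, -1.0]]
contact_force: [1.5, 0.3, 0.4]
grip_width: 0.401
```

Request:
send_rows --pt "6.6 37.1 0 0 0 0" --pt "0 0 0 0 0 0" --pt "0 0 0 0 0 0" --pt "0 0 20 0 0 0" --pt "0 0 30 0 0 0"

```text
time: 33.22
eef_pos: [0.4972, 0.133, 0.0635]
tcp_rot: [[-1.0, -0.001, 0.005], [-0.001, 1.0, 0.003], [-0.005, 0.003, -1.0]]
contact_force: [-0.5, 1.3, -0.9]
grip_width: 0.406
```

Request:
send_rows --pt "0 0 10 0 0 0" --pt "0 0 0 0 0 0" --pt "0 0 0 0 0 0" --pt "0 0 0 0 0 0" --pt "0 0 0 0 0 0"

```text
time: 33.63
eef_pos: [0.4961, 0.1324, 0.0528]
tcp_rot: [[-1.0, -0.0, 0.002], [-0.0, 1.0, 0.001], [-0.002, 0.001, -1.0]]
contact_force: [0.5, 0.2, 0.2]
grip_width: 0.404
```

```bash
python3 - <<'E'
from h import *
import pickle
np.set_printoptions(precision=4,suppress=True)
f=grab("wrist"); s=f["state"]; print(s["eef_pos"],s["tcp_rot"][:2,:2],s["grip_width"]); pickle.dump(f,open("w19.pkl","wb"))
cv2.imwrite("pics/w19.png",cv2.resize(f["frame"][:,:,::-1],(768,576),interpolation=cv2.INTER_CUBIC))
f=grab("scene"); cv2.imwrite("pics/s19.png",cv2.resize(f["frame"][120:270,190:390,::-1],(800,600),interpolation=cv2.INTER_CUBIC))
E
```

```text
[0.4961 0.1324 0.0528] [[-1.     -0.0002]
 [-0.0002  1.    ]] 0.40353731796082387
```

View pics/w19.png

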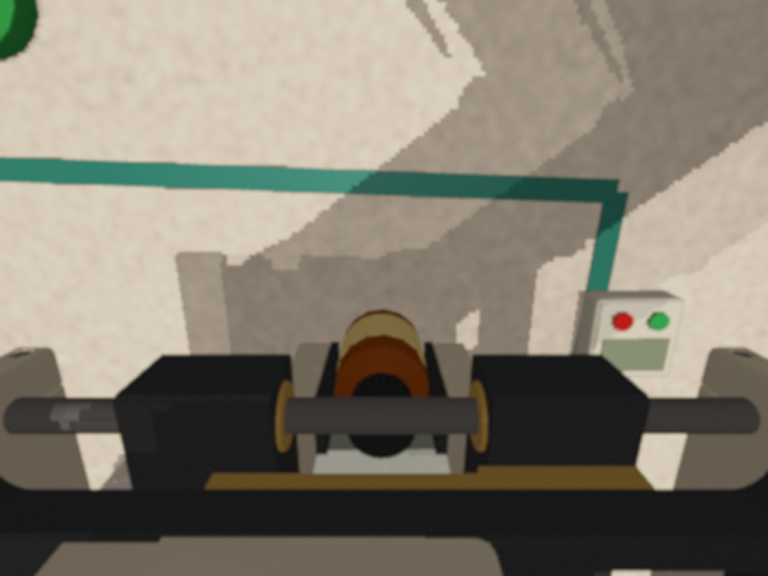

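View pics/s19.png

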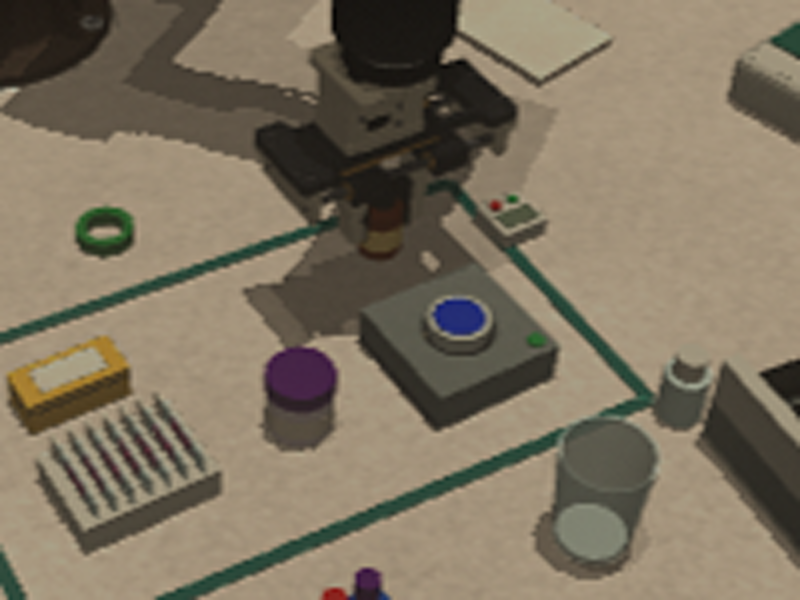

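Request:
send_rows --pt "0 0 15 0 0 0" --pt "0 0 10 0 0 0" --pt "0 0 3 0 0 0" --pt "0 0 0 0 0 0" --pt "0 0 0 0 0 0"

```text
time: 34.15
eef_pos: [0.4952, 0.1322, 0.0236]
tcp_rot: [[-1.0, -0.001, -0.0], [-0.001, 1.0, -0.0], [0.0, -0.0, -1.0]]
contact_force: [-0.6, 0.1, -0.9]
grip_width: 0.404
```

Request:
send_rows --pt "0 0 0 0 0 0" --pt "0 0 0 0 0 0" --pt "0 0 0 0 0 0" --pt "0 0 0 0 0 0"

```text
time: 34.48
eef_pos: [0.4954, 0.1324, 0.0239]
tcp_rot: [[-1.0, -0.001, 0.0], [-0.001, 1.0, 0.0], [-0.0, 0.0, -1.0]]
contact_force: [-1.0, 0.6, -1.2]
grip_width: 0.403
```

Request:
send_rows --pt "0 0 1.5 0 0 0" --pt "0 0 0.8 0 0 0" --pt "0 0 0 0 0 0" --pt "0 0 0 0 0 0" --pt "0 0 0 0 0 0"

```text
time: 34.9
eef_pos: [0.4955, 0.1324, 0.022]
tcp_rot: [[-1.0, -0.001, 0.001], [-0.001, 1.0, 0.0], [-0.001, 0.0, -1.0]]
contact_force: [-2.3, 0.4, 9.5]
grip_width: 0.405
```

On the bench (9.5 N). Release and retreat.

Request:
send_rows --pt "0 0 0 0 0 0" --pt "0 0 0 0 0 0" --pt "0 0 0 0 0 0" --pt "0 0 0 0 0 0" --hand 0.65

```text
time: 35.23
eef_pos: [0.4952, 0.1322, 0.0211]
tcp_rot: [[-1.0, -0.0, -0.0], [-0.0, 1.0, -0.0], [0.0, -0.0, -1.0]]
contact_force: [-0.5, -0.4, 0.2]
grip_width: 0.624
```

Request:
send_rows --pt "0 0 -20 0 0 0" --pt "0 0 -40 0 0 0" --pt "0 0 -40 0 0 0" --pt "0 0 -40 0 0 0" --pt "0 0 0 0 0 0"

```text
time: 35.65
eef_pos: [0.4991, 0.134, 0.1692]
tcp_rot: [[-1.0, -0.002, 0.011], [-0.002, 1.0, 0.005], [-0.011, 0.005, -1.0]]
contact_force: [1.5, -0.7, -0.3]
grip_width: 0.65
```

Request:
send_rows --pt "0 0 -10 0 0 0" --pt "0 0 0 0 0 0" --pt "0 0 0 0 0 0" --pt "0 0 0 0 0 0"

```text
time: 35.98
eef_pos: [0.4945, 0.1319, 0.17]
tcp_rot: [[-1.0, -0.0, -0.002], [-0.0, 1.0, -0.001], [0.002, -0.001, -1.0]]
contact_force: [-0.1, -0.0, -0.2]
grip_width: 0.654
```

```bash
python3 - <<'E'
from h import *
import pickle
np.set_printoptions(precision=4,suppress=True)
f=grab("wrist"); s=f["state"]; print(s["eef_pos"],s["contact_force"]); pickle.dump(f,open("w20.pkl","wb"))
cv2.imwrite("pics/w20.png",cv2.resize(f["frame"][:,:,::-1],(768,576),interpolation=cv2.INTER_CUBIC))
E
```

```text
[0.4945 0.1319 0.17  ] [-0.0536 -0.0312 -0.2068]
```

View pics/w20.png

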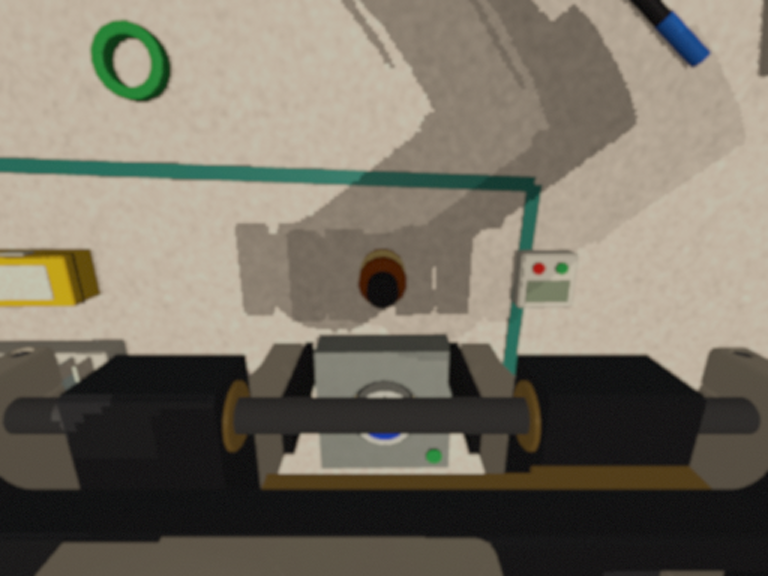

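Request:
send_rows --pt "20 -36 -10 0 0 0" --pt "20 -36 -10 0 0 0" --pt "10 -38 -10 0 0 0" --pt "0 -40 0 0 0 0" --pt "0 -40 0 0 0 0"

```text
time: 36.45
eef_pos: [0.4451, -0.0579, 0.201]
tcp_rot: [[-1.0, -0.002, 0.0], [-0.002, 1.0, 0.0], [-0.001, 0.0, -1.0]]
contact_force: [2.1, -0.1, 0.1]
grip_width: 0.651
```

Request:
send_rows --pt "0 -40 0 0 0 0" --pt "0 -40 0 0 0 0" --pt "0 -40 0 0 0 0" --pt "0 -40 0 0 0 0" --pt "0 -40 0 0 0 0"

```text
time: 36.87
eef_pos: [0.4452, -0.2585, 0.1999]
tcp_rot: [[-1.0, -0.001, -0.002], [-0.001, 1.0, 0.0], [0.002, 0.0, -1.0]]
contact_force: [0.9, 0.6, -1.1]
grip_width: 0.65
```

Request:
send_rows --pt "0 -40 0 0 0 0" --pt "0 -40 0 0 0 0" --pt "0 -40 0 0 0 0" --pt "0 0 0 0 0 0" --pt "0 0 0 0 0 0"

```text
time: 37.28
eef_pos: [0.4449, -0.3783, 0.1986]
tcp_rot: [[-1.0, 0.003, -0.004], [0.003, 1.0, 0.002], [0.004, 0.002, -1.0]]
contact_force: [0.1, 0.0, 0.0]
grip_width: 0.65
```

```bash
python3 - <<'E'
from h import *
import pickle
np.set_printoptions(precision=4,suppress=True)
f=pickle.load(open("w20.pkl","rb")); q=lambda u,v,z: pt(f,u/1.5,v/1.5,z)
print("lamp front top",q(315,350,.036),q(449,349,.036),"bottle far cap",q(383,307,.068)-[.011,0,0],"body LR",q(358,283,.04),q(406,283,.04))
t=grab("top","top9.png"); pickle.dump(t,open("top9.pkl","wb")); print(r.sense()["eef_pos"])
cv2.imwrite("pics/top9b.png",cv2.resize(t["frame"][110:270,120:400,::-1],(800,457),interpolation=cv2.INTER_CUBIC))
s=grab("scene"); cv2.imwrite("pics/s9.png",cv2.resize(s["frame"][120:300,120:360,::-1],(800,600),interpolation=cv2.INTER_CUBIC))
P=cloud(t); o=pickle.load(open("top0.pkl","rb"))
k=mask(t,199,173,20,20,lambda H,S,V:(H>105)&(H<125)&(S>150)); print("filter",fitcirc(t,k,.046))
k=mask(t,250,178,25,25,lambda H,S,V:(H>135)&(H<160)&(S>110)); print("jar",fitcirc(t,k,.056))
k=mask(t,308,215,35,25,lambda H,S,V:(S>140)&(H>20)&(H<35)&(V>70)); c,_=cv2.findContours(k,0,1); c=max(c,key=cv2.contourArea)[:,0]
print("box",cv2.minAreaRect((np.array([pt(t,u,v,.032)[:2] for u,v in c])*1000).astype(np.float32)))
for n,ff in (("before",o),("after",t)):
    print("petri",n,fitcirc(ff,mask(ff,351,219,16,16,lambda H,S,V:(H<12)&(S>100)&(V>80)),.014))
E
```

```text
lamp front top [0.5522 0.0803 0.036 ] [0.5511 0.185  0.036 ] bottle far cap [0.4941 0.1333 0.068 ] body LR [0.4964 0.115  0.04  ] [0.4964 0.1501 0.04  ]
[ 0.4452 -0.377   0.199 ]
filter (array([0.6086, 0.133 ]), np.float64(0.01585786480197312))
jar (array([ 0.6052, -0.0082]), np.float64(0.023359691790454946))
box ((498.36981201171875, -146.61032104492188), (37.7681770324707, 83.24383544921875), 1.1162171363830566)
petri before (array([ 0.5034, -0.2621]), np.float64(0.023038781541568885))Traceback (most recent call last):
  File "<stdin>", line 15, in <module>
  File "h.py", line 29, in fitcirc
    uv=max(c,key=cv2.contourArea)[:,0,:]; return lsqcirc(np.array([pt(f,u,v,z)[:2] for u,v in uv]))
       ~~~^^^^^^^^^^^^^^^^^^^^^^^
ValueError: max() iterable argument is empty
```

View pics/top9b.png

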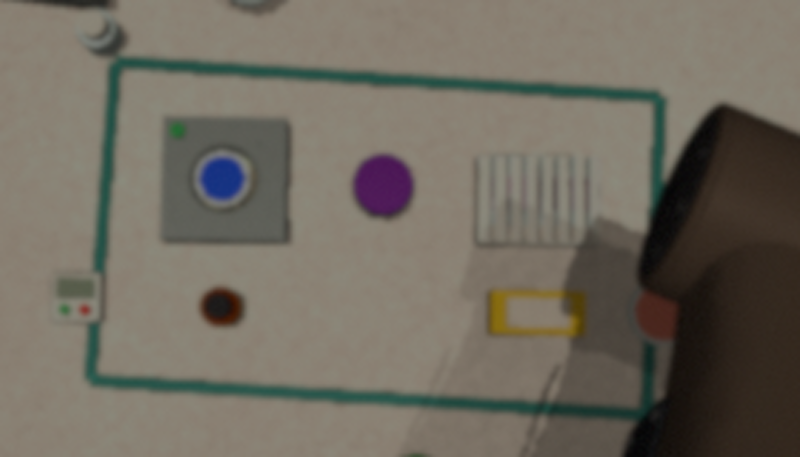

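View pics/s9.png

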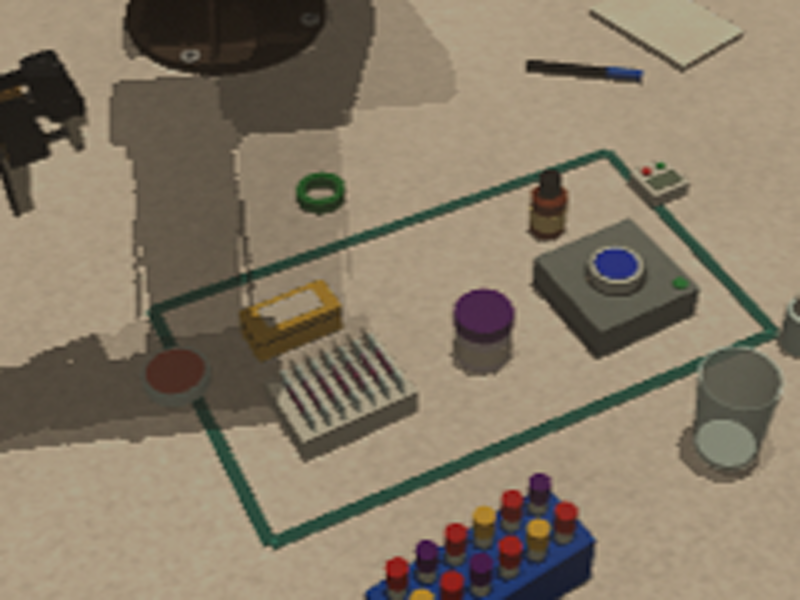

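```bash
python3 - <<'E'
from h import *
import pickle
np.set_printoptions(precision=4,suppress=True)
s0=pickle.load(open("scene0.pkl","rb")); s1=grab("scene")
for f in (s0,s1):
    m=mask(f,173,232,22,18,lambda H,S,V:((H<12)|(H>175))&(S>100)); print("petri",fitcirc(f,m,.014))
d=np.abs(s0["frame"][205:228,350:372].astype(int)-s1["frame"][205:228,350:372]).mean(); print("clear bottle diff",d)
t=pickle.load(open("top9.pkl","rb")); m=(np.abs(cloud(t)[...,2]-.046)<.004); k=mask(t,199,173,20,20,lambda H,S,V:(H>105)&(H<125)&(S>150)); print("filter top z",np.median(cloud(t)[k>0],0))
st=r.sense(); print(st["time"],st["eef_pos"],st["contact_force"])
ticket.job_done()
E
```

```text
petri (array([ 0.5035, -0.2613]), np.float64(0.024110381523028957))
petri (array([ 0.5036, -0.2614]), np.float64(0.02396100974801309))
clear bottle diff 7.689723320158103
filter top z [0.6085 0.133  0.0468]
37.4333 [ 0.4458 -0.3757  0.2001] [-0.1889  0.6499  0.1788]
the job is handed in; nothing more can be done
```

The job is done and handed in at about 37 s of the 131 s allowed, with the arm clear of everything. No verdict was reported.

| Item | Where it ended up | Check |
|---|---|---|
| Black spacer ring | Bottom of the lamp port | Lay flat with its top at about 30 mm (expected 30 mm); checked before the filter went on |
| Blue filter | On the spacer, in the port | Top at 46–47 mm (expected 46 mm), centred in the port |
| Purple-lidded jar | Half-way between lamp base and rack | About (0.604, −0.007), on the measured midpoint within about 2 mm |
| Yellow slide box | In front of the rack, centred | Gap about 4.1 cm, parallel to the rack within about 1° |
| Amber oil bottle | In front of the lamp base, centred | Gap about 3.9 cm |

- **Petri dish:** it did not move; the scene camera gave the same position within 0.1 mm before and after.
- **Clear bottle:** I never went near it, and it stands in the same place in the last top view. Its before-and-after picture difference was small but not zero, and I did not look into it further.
- **Checks that disagreed:** the cameras differed by 1–3 mm on most positions. Rack yaw readings ran from −0.7° to +1.7°, so I used about 1°. A plane fit of the filter's tilt was unusable, so I judged it level from the pictures and its height. In the last top view the arm hid the petri dish, so I checked it with the scene camera instead.

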